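# Roll the edge trim of a shelf board home

## Task

Six loose trim sections sit in the groove along the front edge of the shelf board lying on the hob. Take the hand roller out of its stand and roll it along the strip with firm, even but not heavy pressure, beginning at the section beside the steel end stop, until every section is pressed fully home; touch the board with nothing but the roller. Then put the roller back in its stand, upright and fully down, and leave the other things where they are.

Things in the scene. Friction and masses are not known exactly. Their poses are not given: they have to be found in the camera images.
- mat: black rubber pad 140 x 300 x 26 mm on the work surface, fixed, in which the shelf board is bedded; origin at the centre of its underside, x across the board from the trimmed front edge to the back, y along it towards the steel end stop, z up
- board_top (a point): nominal middle of the top of the wooden shelf board, 120 x 280 x 20 mm, immovable; axes as the mat's. The board has sunk unevenly into the pad: really it lies up to 6 mm higher or lower than this and the other points on it are given, and slopes along y, about the mat's x axis, by up to 0.05 rad either way. Neither is measured; both must be felt
- end_stop (a point): top centre of the steel end stop, 18 x 40 mm with two screws, which fills the groove beyond section 1, 3 mm proud of the board (nominal, for height and slope see board_top); axes as the mat's
- strip_start (a point): centre of the top of section 1 (beside the steel end stop) when fully home, nominal (see board_top); axes as the mat's. The groove, 18 mm wide, runs along y and holds six aluminium trim sections, 16 mm wide, 32 mm long, at 33 mm pitch from section 1 towards -y to section 6. Home, a section stands 3 mm proud of the board, loose 7 mm
- strip_end (a point): centre of the top of section 6 (the other end, 165 mm from strip_start) when fully home, nominal (see board_top); axes as the mat's
- section_1 (a joint): how far trim section 1 has been pressed down, in m: 0 loose, 0.004 fully home; moves only under 14 to 16 N straight down on it and stays where it is left (section 1 is beside the end stop)
- section_2 (a joint): how far trim section 2 has been pressed down, in m: 0 loose, 0.004 fully home; moves only under 14 to 16 N straight down on it and stays where it is left
- section_3 (a joint): how far trim section 3 has been pressed down, in m: 0 loose, 0.004 fully home; moves only under 14 to 16 N straight down on it and stays where it is left
- section_4 (a joint): how far trim section 4 has been pressed down, in m: 0 loose, 0.004 fully home; moves only under 14 to 16 N straight down on it and stays where it is left
- section_5 (a joint): how far trim section 5 has been pressed down, in m: 0 loose, 0.004 fully home; moves only under 14 to 16 N straight down on it and stays where it is left
- section_6 (a joint): how far trim section 6 has been pressed down, in m: 0 loose, 0.004 fully home; moves only under 14 to 16 N straight down on it and stays where it is left
- roller: hand roller, 112 mm tall, about 0.28 kg, upright in the stand. Origin at the lowest point of its wheel, z up along the handle, x along the axle, y the way it rolls. Rubber-tyred wheel 40 mm diameter, 24 mm wide, between fork cheeks (32 mm over all). About 20 N down on the strip seats the sections; above 30 N it damages the trim
- grip (a point): middle of the roller's handle, 85 mm above the wheel's lowest point, axes as the roller's. Handle: wood, flat-sided, 28 (x) x 30 (y) mm, from 58 to 112 mm above the wheel's lowest point. Gripped across its two y faces it withstands the push of rolling best
- flange (a point): centre of the underside of the roller's flat steel flange, 52 (x) x 60 (y) x 6 mm, 46 mm above the wheel's lowest point; it rests on the stand's rim
- wheel (a joint): turn of the roller's wheel on its axle in rad, 0 at the start; free running, it turns 1 rad per 20 mm rolled
- stand: grey plastic stand, fixed: foot 80 x 88 x 4 mm, on it an upright pocket open at the top, outside 54 (x) x 62 (y) mm, inside 38 (x) x 46 (y) mm. Origin at the centre of its underside, axes as the roller's when it stands in it. Wheel and fork hang in the pocket with 3 mm of play on each side, the wheel's lowest point 6 mm above the work surface
- stand_mouth (a point): centre of the pocket's mouth at rim height (52 mm above the work surface)
- egg_cup: footed egg cup, 48 mm across, 52 mm high, bystander; origin at the centre of its underside
- salt_shaker: salt shaker, 44 mm across, 90 mm high, bystander; origin at the centre of its underside
- mug: mug with handle, 83 mm across, 94 mm high, bystander; origin at the centre of its underside

How it is judged:
On the way, in this order (a step that is already met when the one before it is completed fails the run):
1. the roller has been lifted out of its stand (z of roller in the frame of stand above 0.055 m), for 0.1 s.
2. the two sections beside the end stop are home, the two at the other end not yet (value of joint each of section_1, section_2 above 0.0025 m and not (value of joint section_5 above 0.0025 m) and not (value of joint section_6 above 0.0025 m)), for 0.1 s.
3. all six sections are home and the wheel has really rolled along (at least 4 rad) (value of joint each of section_1, section_2, section_3, section_4, section_5, section_6 above 0.0025 m and (value of joint wheel above 4 rad or value of joint wheel below -4 rad)), for 0.1 s.
At the end, for the whole second after the job is handed in: All six trim sections are pressed down at least 2.5 of their 4 mm, and the roller is back in its stand at rest: within 8 mm of its centre, wheel at most 10 mm above the work surface (6 mm when the flange lies on the rim), tilted less than 0.1 rad (value of joint each of section_1, section_2, section_3, section_4, section_5, section_6 above 0.0025 m and horizontal distance between roller and stand below 0.008 m and z of roller in the frame of stand below 0.01 m and angle between roller's own z axis and vertical below 0.1 rad and linear speed of roller below 0.02 m/s); the robot touches nothing.
It fails at once if the roller is pressed on the board or trim with more than 30 N (contact force between roller and mat above 30 N).
It fails at once if the gripper or arm touches the board or trim (over 2 N) (contact force between any of the fingers, the arm and mat above 2 N).
It fails at once if a bystander (egg cup, salt shaker, mug) is moved by more than 25 mm or tipped (distance of any of egg_cup, salt_shaker, mug from where it was at the start of the episode above 0.025 m or angle between any of egg_cup, salt_shaker, mug's own z axis and vertical above 0.4 rad).
It also fails if it takes over 72 s, if anything falls off the work surface, if the arm or the gripper's body presses on something with over 40 N, if the wrist force passes 120 N, or if a joint passes its speed limit or range.

## Robot

A 6-joint arm with a two-finger parallel gripper is mounted at the origin on a cart in front of the work surface, level with it; the furniture and walls round the work are solid. World frame = base frame: x ahead of the robot, y to its left, z up, the work surface at z = 0. Lengths are in m, angles in rad, forces in N, time in s.
With the tool pointing down it reaches from about 0.275 to 0.825 m from the base axis. Payload 5.2 kg.
Tool frame: the origin (TCP) lies at the very end of the fingers, on their centre line; the grasp point (between the pads) lies env.hold_point_z behind it (env.hold_point_z is the distance from the TCP to the grasp point, in m); z points along the fingers, y is the direction in which the jaws open and shut (so a half turn about z gives the same grasp; the last joint's range is limited). The gripper opens to 93 mm and grips with 3 to 60 N. Pads are 15 mm wide; open, the fingers measure 128 mm over their backs; the gripper's body (75 mm by 188 mm) begins 65 mm behind the grasp point.
Start: joints at [-1.312, 0.259, 1.535, -0, 1.348, -0.203], TCP at [0.245, -0.492, 0.219] pointing down, gripper open.
Joint ranges: [-3.14, 3.14], [-0.91, 2.08], [0.19, 2.58], [-1.22, 4.36], [0.22, 2.71], [-3.12, 3.12]. Speed limits (rad/s): [2.57, 2.57, 3.14, 3.14, 3.14, 3.14].

## Interface

Orientations are given as a unit quaternion [x, y, z, w].
In Python, from workcell import env gives the robot as it stands.
- The arm moves only by the tool arm_command, never from a script. Its argument "moves" is a list of rows, each an object of numbers: "tx", "ty", "tz": the shift along the world's x, y, z in m; "rx", "ry", "rz": the turn, a rotation vector about the world's x, y, z in rad; "jaw": the finger opening in m, from 0 to 0.093. A call has 1 to 5 rows; each row is the pose to reach, as a shift and turn from the pose commanded when the call began; what a row does not reach only later rows make up. A row lasts 1/12 s, in which the tool goes at most 41.7 mm and 7.16 degrees, less where a joint would pass 70% of its speed; a pose out of reach is approached as far as the arm can. A call with a gripper value outside its range is refused whole. The fingers move at their own pace and stop on an object; the grip force is fixed at half the most. Time passes only in rows, so rows that repeat a pose let the fingers close. It gives the time, the measured TCP pose, the force and the opening at its end, in the units of the state.
- env.sense(): the state, without advancing time (a new reading comes with each control period).
- env.snapshot(name): name is "scene" or "top" or "wrist"; returns (picture, depth): 480x640x3 uint8, red, green, blue; 480x640 float32, m along the optical axis (not along the pixel's ray), 0 where there is no reading.
- env.camera_model(name): a dict with "fx", "fy", "cx", "cy" (pixels), "world_to_cam" (4x4, takes a point from world to camera coordinates). Camera axes: x right, y down, z forward; pixel columns grow to the right and rows downward; lengths in m; the calibration is good to about 2 mm. A picture is of the moment at which its call begins: read the wrist's pose just before it. camera_model takes no time and is no camera call; for the wrist camera it gives the pose at the moment of the call.
- env.close_job(): hands the job in, once; it reports no verdict.
The state is a dict: "t": time; "joints": joint angles; "qd": joint speeds; "tau": joint torques, N m; "tcp_pos": TCP position; "tool_rot": TCP orientation; "wrist_force": force on the tool from outside, world axes, zero at the start; "ft_torque": the same for the moment, N m; "grip_width": finger opening in m.
Only numpy, scipy, OpenCV 4.12 (cv2) and the standard library are available. Lean on these libraries where they do the work, as an engineer would, in place of code of your own. Each camera call takes 0.05 s, during which the arm holds its last target.

## Working session

There is one attempt and no reset: what is moved stays moved. The work goes in short steps, Python scripts to look and compute and a tool call to move; the robot and the scene stay as the last step left them, time stands still between calls to the robot, and variables do not carry over. Pictures are saved under pics/ and viewed, and the job is handed in when it is done.

Besides the shell and the picture viewer there is one more tool, called after "Emit:" as name([rows], argument=value, ...), one row to a line, values as JSON. arm_command: Moves the arm, as the interface text tells. Its arguments: {"type":"object","properties":{"moves":{"type":"array"}},"required":["moves"]}

```bash
ls; mkdir -p pics; python3 - <<'E'
from workcell import env
import cv2,numpy as np
s=env.sense()
for k,v in s.items(): print(k,np.round(v,4))
print(env.hold_point_z)
for n in ["scene","top"]:
    p,d=env.snapshot(n)
    cv2.imwrite(f"pics/{n}0.png",p[:,:,::-1]); np.save(f"pics/{n}0_d.npy",d); np.save(f"pics/{n}0_p.npy",p)
    m=env.camera_model(n); print(n,m)
    np.savez(f"pics/{n}_m.npz",**m)
E
```

```text
pics
t 0.0
joints [-1.3118e+00  2.5930e-01  1.5361e+00 -1.0000e-04  1.3480e+00 -2.0280e-01]
qd [-0.0004 -0.0005 -0.0002 -0.0011  0.002  -0.0001]
tau [-2.70000e-03 -4.37319e+01 -2.84007e+01  7.14000e-02  4.16000e-02
 -1.00000e-04]
tcp_pos [ 0.2449 -0.4918  0.2178]
tool_rot [ 9.735e-01  2.289e-01 -1.000e-04 -9.000e-04]
wrist_force [-0.5202  0.9657 -0.2457]
ft_torque [0.0156 0.0103 0.037 ]
grip_width 0.0929
0.0188
scene {'fx': 611.6337232736895, 'fy': 611.6337232736895, 'cx': 328.99310411757256, 'cy': 238.43418072952184, 'world_to_cam': array([[-0.69626269, -0.71777234, -0.004596  ,  0.50959746],
       [-0.45142649,  0.44285872, -0.77465494,  0.29685253],
       [ 0.55806127, -0.53728858, -0.63236745,  0.9494852 ],
       [ 0.        ,  0.        ,  0.        ,  1.        ]])}
top {'fx': 499.33484176964146, 'fy': 499.33484176964146, 'cx': 317.9622986332832, 'cy': 239.14121516800802, 'world_to_cam': array([[-0.00139448, -0.99933145,  0.03653358,  0.09778669],
       [-0.98218695, -0.00549599, -0.18782598,  0.61556482],
       [ 0.1879012 , -0.03614472, -0.98152264,  0.95837354],
       [ 0.        ,  0.        ,  0.        ,  1.        ]])}
```

View pics/scene0.png

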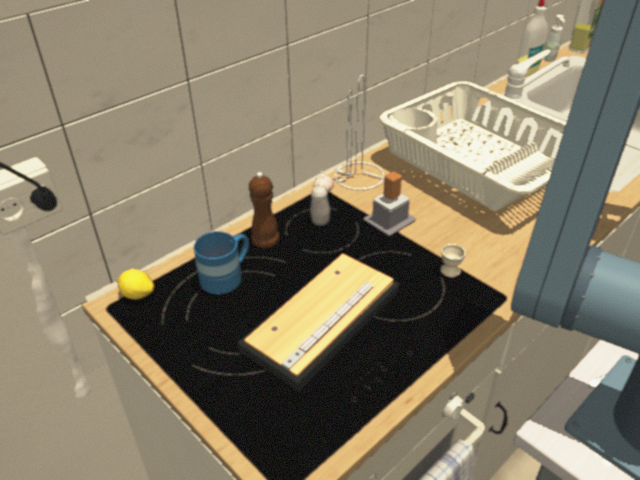

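View pics/top0.png

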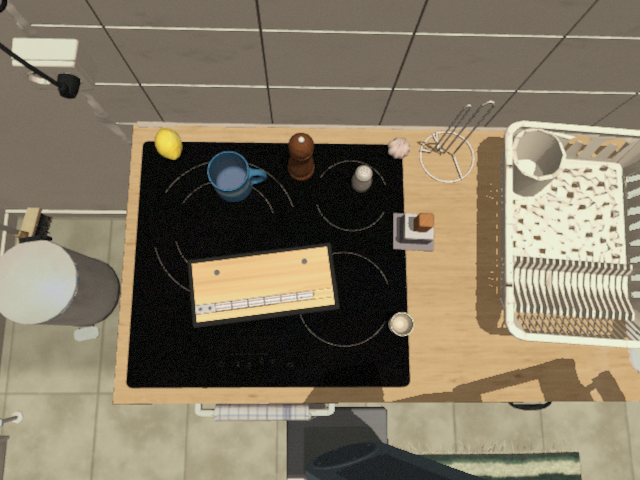

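```bash
cat > h.py <<'E'
import numpy as np,cv2
def load(n,tag='0'):
    return np.load(f"pics/{n}{tag}_p.npy"),np.load(f"pics/{n}{tag}_d.npy"),dict(np.load(f"pics/{n}_m.npz"))
def cloud(d,m):
    v,u=np.mgrid[:d.shape[0],:d.shape[1]]
    c=np.stack([(u-m['cx'])/m['fx']*d,(v-m['cy'])/m['fy']*d,d],-1)
    T=m['world_to_cam'];R,t=T[:3,:3],T[:3,3]
    return (c-t)@R
def ray(u,v,z,m):
    T=m['world_to_cam'];R,t=T[:3,:3],T[:3,3]
    o=-R.T@t; r=R.T@np.array([(u-m['cx'])/m['fx'],(v-m['cy'])/m['fy'],1.])
    return o+r*(z-o[2])/r[2]
E
python3 - <<'E'
from h import *
p,d,m=load('top')
P=cloud(d,m)
cv2.imwrite('pics/topA.png',cv2.resize(p[230:340,180:350,::-1],None,fx=4.5,fy=4.5,interpolation=cv2.INTER_CUBIC))
cv2.imwrite('pics/topB.png',cv2.resize(p[150:345,340:450,::-1],None,fx=3,fy=3,interpolation=cv2.INTER_CUBIC))
for (u,v) in [(270,350),(413,260),(426,220),(413,240),(400,245),(401,323),(362,178),(235,180),(230,280),(320,280),(205,308),(260,300),(310,296),(325,293)]:
    print(u,v,np.round(P[v,u],4))
E
```

```text
270 350 [ 0.3938  0.1961 -0.0037]
413 260 [ 0.5821 -0.1076 -0.0023]
426 220 [ 0.6432 -0.1088  0.1153]
413 240 [ 0.6163 -0.0975  0.048 ]
400 245 [ 0.6133 -0.0789  0.0054]
401 323 [ 0.4478 -0.0714  0.0267]
362 178 [0.7374 0.0103 0.0829]
235 180 [0.7529 0.2765 0.012 ]
230 280 [0.5345 0.2778 0.0303]
320 280 [0.5342 0.0943 0.0372]
205 308 [0.4776 0.3256 0.0335]
260 300 [0.493  0.215  0.0437]
310 296 [0.5013 0.1147 0.0414]
325 293 [0.508  0.0841 0.0349]
```

View pics/topA.png

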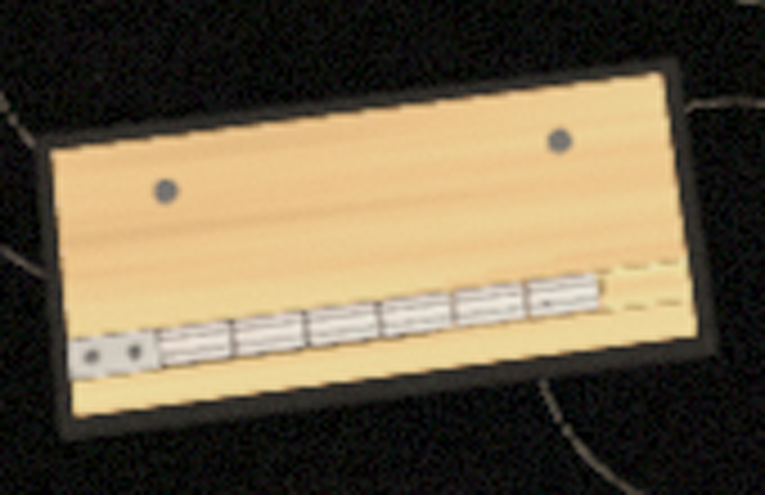

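View pics/topB.png

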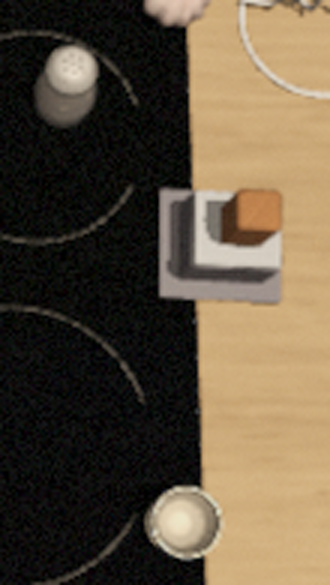

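```bash
python3 - <<'E'
from h import *
p,d,m=load('top')
P=cloud(d,m)
def show(name,pts,z):
    W=np.array([ray(u,v,z,m)[:2] for u,v in pts]); c=W.mean(0)
    e=[W[(i+1)%4]-W[i] for i in range(4)]
    print(name,'c',c.round(4),'len',[round(np.linalg.norm(x),4) for x in e],'ang',[round(np.degrees(np.arctan2(x[1],x[0])),1) for x in e]); print(np.array(pts).round(1).tolist())
hsv=cv2.cvtColor(p,cv2.COLOR_RGB2HSV)
# stand (foot): grey
roi=np.zeros(p.shape[:2],np.uint8); roi[205:260,385:442]=1
mk=((hsv[...,1]<60)&(hsv[...,2]>60)&(roi>0))|((hsv[...,1]>60)&(hsv[...,0]<14)&(hsv[...,1]>140)&(roi>0))
mk=mk.astype(np.uint8)
n,l,st,c=cv2.connectedComponentsWithStats(mk); k=1+np.argmax(st[1:,4]); mk=(l==k).astype(np.uint8)
cn=max(cv2.findContours(mk,0,2)[0],key=cv2.contourArea)
r=cv2.minAreaRect(cn); show('foot',cv2.boxPoints(r),0.004)
vis=p[205:260,385:442,::-1].copy(); 
# board wood: bright yellowish
roi[:]=0; roi[240:330,185:342]=1
mk=((hsv[...,2]>140)&(roi>0)).astype(np.uint8)
mk=cv2.morphologyEx(mk,cv2.MORPH_CLOSE,np.ones((5,5)))
cn=max(cv2.findContours(mk,0,2)[0],key=cv2.contourArea)
r=cv2.minAreaRect(cn)
show('board',cv2.boxPoints(r),0.037)
q=cv2.approxPolyDP(cv2.convexHull(cn),6,True)[:,0]; show('board poly',q,0.037)
# depth over board: fit plane
b=cv2.erode(mk,np.ones((7,7)))>0; b&=(hsv[...,1]>60)&(d>0)
X=P[b]; A=np.c_[X[:,:2]-[0.53,0.2],np.ones(len(X))]; s=np.linalg.lstsq(A,X[:,2],rcond=None)[0]; print('board plane',s,len(X), (X[:,2]-A@s).std())
# hob plane bias
g=np.zeros_like(b); g[340:380,150:400]=1; g[235:245,345:380]=1; g&=d>0
X=P[g];A=np.c_[X[:,:2]-[0.53,0.2],np.ones(len(X))]; s=np.linalg.lstsq(A,X[:,2],rcond=None)[0]; print('hob plane',s)
# handle top
mkh=((hsv[...,0]<14)&(hsv[...,1]>140)&(roi*0==0)); z=np.zeros_like(mkh); z[205:260,385:442]=1; mkh&=z&(np.abs(P[...,2]-0.115)<0.01)
X=P[mkh]; print('handle top',X.mean(0),X.min(0),X.max(0),len(X))
cn=max(cv2.findContours(mkh.astype(np.uint8),0,2)[0],key=cv2.contourArea); show('handletop',cv2.boxPoints(cv2.minAreaRect(cn)),0.118)
E
```

```text
foot c [ 0.6445 -0.1072] len [np.float64(0.0816), np.float64(0.0915), np.float64(0.0819), np.float64(0.0902)] ang [np.float64(-3.7), np.float64(-91.7), np.float64(175.4), np.float64(88.2)]
[[390.79998779296875, 248.8000030517578], [392.1000061035156, 211.89999389648438], [433.8999938964844, 213.39999389648438], [432.6000061035156, 250.3000030517578]]
board c [0.5272 0.212 ] len [np.float64(0.2848), np.float64(0.1222), np.float64(0.2787), np.float64(0.1202)] ang [np.float64(-82.2), np.float64(-172.9), np.float64(97.4), np.float64(9.9)]
[[188.5, 263.20001220703125], [326.8999938964844, 245.1999969482422], [334.6000061035156, 304.20001220703125], [196.1999969482422, 322.20001220703125]]
board poly c [0.5276 0.2111] len [np.float64(0.1202), np.float64(0.2777), np.float64(0.1173), np.float64(0.2756)] ang [np.float64(-172.5), np.float64(97.0), np.float64(6.5), np.float64(-82.4)]
[[326, 246], [334, 304], [196, 321], [192, 263]]
board plane [ 0.00754324 -0.02287507  0.03429757] 5925 0.0020514634667689745
hob plane [ 1.21209724e-04  8.11311860e-05 -4.30203782e-04]
handle top [ 0.63704995 -0.1011989   0.11409033] [ 0.62900395 -0.1196428   0.10504962] [ 0.65678987 -0.09242741  0.12159157] 63
handletop c [ 0.6311 -0.1   ] len [np.float64(0.013), np.float64(0.0282), np.float64(0.013), np.float64(0.0282)] ang [np.float64(-33.0), np.float64(-122.8), np.float64(146.7), np.float64(57.2)]
[[414.1000061035156, 224.60000610351562], [417.6000061035156, 219.10000610351562], [430.1000061035156, 226.89999389648438], [426.6000061035156, 232.39999389648438]]
```

```bash
python3 - <<'E'
from h import *
p,d,m=load('top')
P=cloud(d,m)
X=P[(d>0)]
def mx(name,x0,x1,y0,y1):
    q=X[(X[:,0]>x0)&(X[:,0]<x1)&(X[:,1]>y0)&(X[:,1]<y1)]; print(name,len(q),q[:,2].max() if len(q) else None, np.percentile(q[:,2],99) if len(q) else None)
mx('rack',0.3,0.85,-0.6,-0.28); mx('mid',0.3,0.6,-0.28,0.05); mx('near stand',0.58,0.72,-0.25,0.0); mx('behind',0.7,0.9,-0.2,0.0)
q=X[(X[:,2]>0.05)&(X[:,1]<-0.2)&(X[:,1]>-0.6)]; print(q[:,0].min(),q[:,1].max(), np.percentile(q[:,1],99))
E
```

```text
rack 37026 0.1181056807190653 0.11316519073670103
mid 23376 0.11744396301978907 0.11278576247928111
near stand 7102 0.12159157205378013 0.11798712785463206
behind 21869 0.4383025644521055 0.4304541577198568
0.39876402187386006 -0.20001493636532566 -0.20296091421841347
```

Emit:
arm_command([
  {"tx":0.01,"ty":0.04,"tz":0.01,"rz":-0.11,"jaw":0.093},
  {"tx":0.02,"ty":0.08,"tz":0.02,"rz":-0.22},
  {"tx":0.03,"ty":0.12,"tz":0.03,"rz":-0.33},
  {"tx":0.04,"ty":0.16,"tz":0.04,"rz":-0.42},
  {"tx":0.06,"ty":0.195,"tz":0.04,"rz":-0.5},
])

```text
validation failed for argument at $.mo...
```

Emit:
arm_command([
  {"tx":0.01,"ty":0.04,"tz":0.01,"rx":0,"ry":0,"rz":-0.11,"jaw":0.093},
  {"tx":0.02,"ty":0.08,"tz":0.02,"rx":0,"ry":0,"rz":-0.22,"jaw":0.093},
  {"tx":0.03,"ty":0.12,"tz":0.03,"rx":0,"ry":0,"rz":-0.33,"jaw":0.093},
  {"tx":0.04,"ty":0.16,"tz":0.04,"rx":0,"ry":0,"rz":-0.42,"jaw":0.093},
  {"tx":0.06,"ty":0.195,"tz":0.04,"rx":0,"ry":0,"rz":-0.5,"jaw":0.093},
])

```text
t: 0.52
tcp_pos: [0.3038, -0.2972, 0.2599]
tool_rot: [1.0, -0.022, 0.0, 0.001]
wrist_force: [1.1, 0.5, 0.2]
grip_width: 0.0928
```

Emit:
arm_command([
  {"tx":0.035,"ty":0.02,"tz":0,"rx":0,"ry":0,"rz":0,"jaw":0.093},
  {"tx":0.07,"ty":0.04,"tz":0,"rx":0,"ry":0,"rz":0,"jaw":0.093},
  {"tx":0.105,"ty":0.06,"tz":0,"rx":0,"ry":0,"rz":0,"jaw":0.093},
  {"tx":0.14,"ty":0.08,"tz":0,"rx":0,"ry":0,"rz":0,"jaw":0.093},
  {"tx":0.175,"ty":0.1,"tz":0,"rx":0,"ry":0,"rz":0,"jaw":0.093},
])

```text
t: 0.93
tcp_pos: [0.4807, -0.1971, 0.2585]
tool_rot: [1.0, -0.019, -0.0, 0.0]
wrist_force: [-0.3, 0.0, -0.4]
grip_width: 0.0928
```

Emit:
arm_command([
  {"tx":0.035,"ty":0.018,"tz":0,"rx":0,"ry":0,"rz":0,"jaw":0.093},
  {"tx":0.07,"ty":0.036,"tz":0,"rx":0,"ry":0,"rz":0,"jaw":0.093},
  {"tx":0.1,"ty":0.054,"tz":0,"rx":0,"ry":0,"rz":0,"jaw":0.093},
  {"tx":0.12,"ty":0.072,"tz":0,"rx":0,"ry":0,"rz":0,"jaw":0.093},
  {"tx":0.13,"ty":0.09,"tz":0,"rx":0,"ry":0,"rz":0,"jaw":0.093},
])

```text
t: 1.35
tcp_pos: [0.6114, -0.1073, 0.2572]
tool_rot: [1.0, -0.019, -0.001, -0.0]
wrist_force: [-0.1, -0.4, 0.0]
grip_width: 0.0928
```

```bash
cat > wr.py <<'E'
from workcell import env
import sys,cv2,numpy as np
tag=sys.argv[1]
m=env.camera_model('wrist'); s=env.sense(); p,d=env.snapshot('wrist')
np.savez("pics/wrist_m.npz",**m); np.savez(f"pics/wrist{tag}_m.npz",**m); np.save(f"pics/wrist{tag}_p.npy",p); np.save(f"pics/wrist{tag}_d.npy",d)
cv2.imwrite(f"pics/wrist{tag}.png",p[:,:,::-1])
print(np.round(s['tcp_pos'],4),np.round(s['tool_rot'],4),np.round(s['wrist_force'],2)); T=m['world_to_cam']; print('cam pos',-T[:3,:3].T@T[:3,3],'fwd',T[2,:3])
E
python3 wr.py 1
```

```text
[ 0.6114 -0.1073  0.2572] [ 9.998e-01 -1.860e-02 -5.000e-04 -3.000e-04] [-0.14 -0.42  0.  ]
cam pos [ 0.67764492 -0.10999954  0.4232275 ] fwd [-0.24592183  0.00999448 -0.96923813]
```

View pics/wrist1.png

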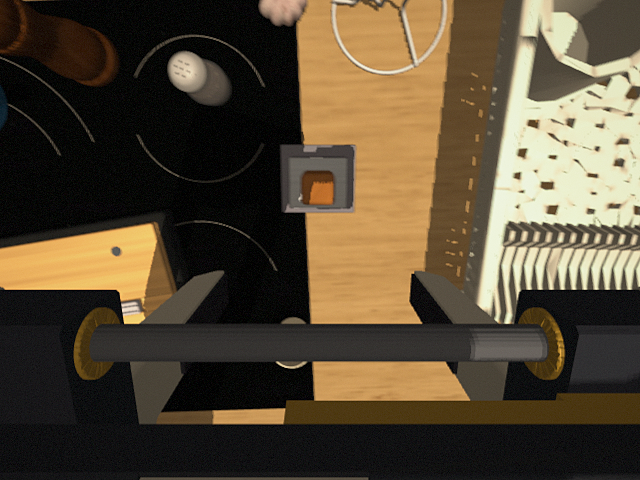

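```bash
python3 - <<'E'
from h import *
p,d,m=load('wrist','1')
cv2.imwrite('pics/w1c.png',cv2.resize(p[130:230,265:375,::-1],None,fx=6,fy=6,interpolation=cv2.INTER_CUBIC))
E
```

```text
(no output)
```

View pics/w1c.png

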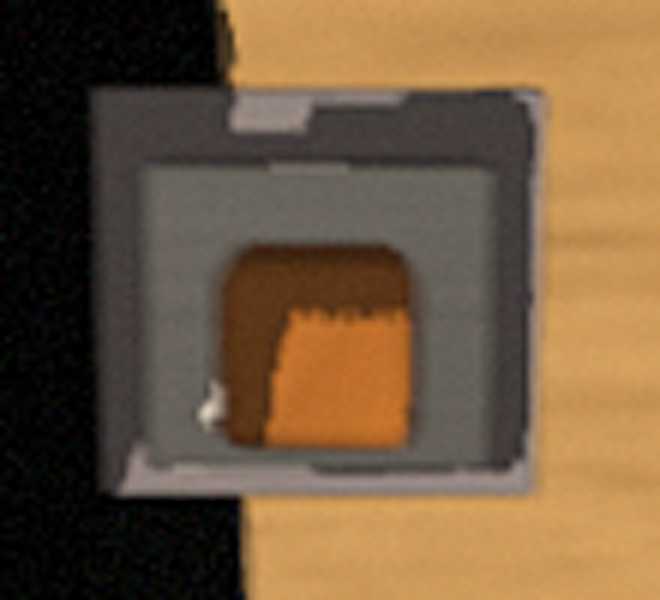

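```bash
python3 - <<'E'
from h import *
p,d,m=load('wrist','1')
def f(n,c,z):
    W=np.array([ray(265+(u+.5)/6-.5,130+(v+.5)/6-.5,z,m)[:2] for u,v in c]); c=W.mean(0)
    e=[W[(i+1)%4]-W[i] for i in range(4)]
    print(n,c.round(4),[round(np.linalg.norm(x),4) for x in e],[round(np.degrees(np.arctan2(x[1],x[0])),1) for x in e])
f('foot',[(90,88),(545,90),(536,493),(104,494)],.004)
f('flange',[(140,165),(494,165),(490,465),(148,465)],.058)
f('handle',[(222,245),(412,245),(411,447),(222,447)],.118)
E
```

```text
foot [ 0.6451 -0.1072] [np.float64(0.0882), np.float64(0.079), np.float64(0.0877), np.float64(0.0796)] [np.float64(-92.4), np.float64(178.0), np.float64(88.0), np.float64(-1.6)]
flange [ 0.6456 -0.1073] [np.float64(0.0603), np.float64(0.0515), np.float64(0.0603), np.float64(0.0515)] [np.float64(-92.1), np.float64(178.2), np.float64(87.9), np.float64(-1.8)]
handle [ 0.6466 -0.1074] [np.float64(0.0273), np.float64(0.0292), np.float64(0.0278), np.float64(0.0292)] [np.float64(-92.1), np.float64(178.2), np.float64(87.9), np.float64(-2.8)]
```

Emit:
arm_command([
  {"tx":0.034,"ty":0,"tz":-0.02,"rx":0,"ry":0,"rz":0,"jaw":0.093},
  {"tx":0.034,"ty":0,"tz":-0.06,"rx":0,"ry":0,"rz":0,"jaw":0.093},
  {"tx":0.034,"ty":0,"tz":-0.1,"rx":0,"ry":0,"rz":0,"jaw":0.093},
  {"tx":0.034,"ty":0,"tz":-0.11,"rx":0,"ry":0,"rz":0,"jaw":0.093},
  {"tx":0.034,"ty":0,"tz":-0.11,"rx":0,"ry":0,"rz":0,"jaw":0.093},
])

```text
t: 1.82
tcp_pos: [0.6403, -0.1079, 0.1442]
tool_rot: [1.0, -0.019, -0.005, -0.001]
wrist_force: [0.1, 0.5, -0.2]
grip_width: 0.0928
```

Emit:
arm_command([
  {"tx":0.0,"ty":0,"tz":-0.03,"rx":0,"ry":0,"rz":0,"jaw":0.093},
  {"tx":0.0,"ty":0,"tz":-0.06,"rx":0,"ry":0,"rz":0,"jaw":0.093},
  {"tx":0.0,"ty":0,"tz":-0.072,"rx":0,"ry":0,"rz":0,"jaw":0.093},
  {"tx":0.0,"ty":0,"tz":-0.072,"rx":0,"ry":0,"rz":0,"jaw":0.093},
  {"tx":0.0,"ty":0,"tz":-0.072,"rx":0,"ry":0,"rz":0,"jaw":0.093},
])

```text
t: 2.23
tcp_pos: [0.6441, -0.1092, 0.0784]
tool_rot: [1.0, -0.019, 0.001, 0.0]
wrist_force: [0.9, -0.8, 0.9]
grip_width: 0.0929
```

```bash
python3 wr.py 2
```

```text
[ 0.6441 -0.1092  0.0784] [ 9.998e-01 -1.920e-02  7.000e-04  2.000e-04] [ 0.93 -0.76  0.94]
cam pos [ 0.70991687 -0.11180797  0.24455883] fwd [-0.24364962  0.00917041 -0.96981996]
```

View pics/wrist2.png

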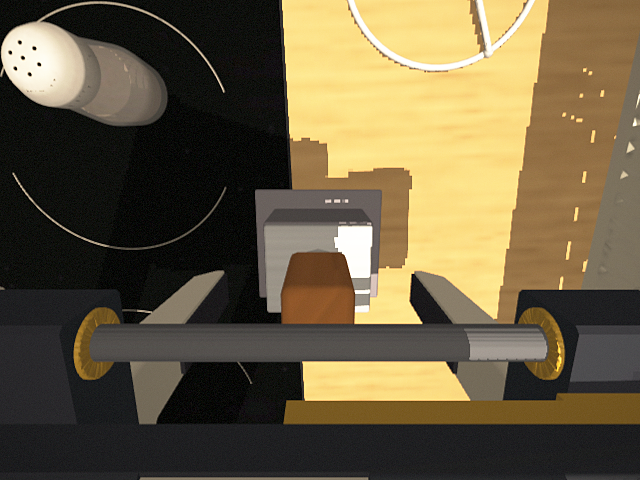

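Emit:
arm_command([
  {"tx":0.001,"ty":0.001,"tz":-0.005,"rx":0,"ry":0,"rz":0,"jaw":0.093},
  {"tx":0.001,"ty":0.001,"tz":-0.005,"rx":0,"ry":0,"rz":0,"jaw":0.035},
  {"tx":0.001,"ty":0.001,"tz":-0.005,"rx":0,"ry":0,"rz":0,"jaw":0.02},
  {"tx":0.001,"ty":0.001,"tz":-0.005,"rx":0,"ry":0,"rz":0,"jaw":0.02},
  {"tx":0.001,"ty":0.001,"tz":-0.005,"rx":0,"ry":0,"rz":0,"jaw":0.02},
])

```text
t: 2.7
tcp_pos: [0.6446, -0.1077, 0.0721]
tool_rot: [1.0, -0.019, 0.0, 0.0]
wrist_force: [-1.0, 0.9, -0.5]
grip_width: 0.071
```

Emit:
arm_command([
  {"tx":0,"ty":0,"tz":0,"rx":0,"ry":0,"rz":0,"jaw":0.02},
  {"tx":0,"ty":0,"tz":0,"rx":0,"ry":0,"rz":0,"jaw":0.02},
  {"tx":0,"ty":0,"tz":0,"rx":0,"ry":0,"rz":0,"jaw":0.02},
  {"tx":0,"ty":0,"tz":0,"rx":0,"ry":0,"rz":0,"jaw":0.02},
])

```text
t: 3.03
tcp_pos: [0.6443, -0.1077, 0.0716]
tool_rot: [1.0, -0.019, -0.0, -0.0]
wrist_force: [0.7, -0.6, -1.6]
grip_width: 0.0441
```

Emit:
arm_command([
  {"tx":0,"ty":0,"tz":0,"rx":0,"ry":0,"rz":0,"jaw":0.02},
  {"tx":0,"ty":0,"tz":0,"rx":0,"ry":0,"rz":0,"jaw":0.02},
  {"tx":0,"ty":0,"tz":0,"rx":0,"ry":0,"rz":0,"jaw":0.02},
  {"tx":0,"ty":0,"tz":0,"rx":0,"ry":0,"rz":0,"jaw":0.02},
  {"tx":0,"ty":0,"tz":0,"rx":0,"ry":0,"rz":0,"jaw":0.02},
])

```text
t: 3.45
tcp_pos: [0.6444, -0.1078, 0.0716]
tool_rot: [1.0, -0.019, -0.0, 0.0]
wrist_force: [-0.6, -0.6, -0.7]
grip_width: 0.0302
```

Emit:
arm_command([
  {"tx":0,"ty":0,"tz":0,"rx":0,"ry":0,"rz":0,"jaw":0.02},
  {"tx":0,"ty":0,"tz":0,"rx":0,"ry":0,"rz":0,"jaw":0.02},
])

```text
t: 3.62
tcp_pos: [0.6444, -0.1078, 0.0716]
tool_rot: [1.0, -0.019, -0.0, 0.0]
wrist_force: [0.8, -0.6, -0.5]
grip_width: 0.0295
```

Emit:
arm_command([
  {"tx":0,"ty":0,"tz":0.02,"rx":0,"ry":0,"rz":0,"jaw":0.02},
  {"tx":0,"ty":0,"tz":0.04,"rx":0,"ry":0,"rz":0,"jaw":0.02},
  {"tx":0,"ty":0,"tz":0.065,"rx":0,"ry":0,"rz":0,"jaw":0.02},
  {"tx":0,"ty":0,"tz":0.09,"rx":0,"ry":0,"rz":0,"jaw":0.02},
  {"tx":0,"ty":0,"tz":0.09,"rx":0,"ry":0,"rz":0,"jaw":0.02},
])

```text
t: 4.03
tcp_pos: [0.6471, -0.1083, 0.167]
tool_rot: [1.0, -0.019, 0.004, 0.001]
wrist_force: [1.6, -0.5, -1.8]
grip_width: 0.0298
```

Emit:
arm_command([
  {"tx":0,"ty":0,"tz":0,"rx":0,"ry":0,"rz":0,"jaw":0.02},
  {"tx":0,"ty":0,"tz":0,"rx":0,"ry":0,"rz":0,"jaw":0.02},
])

```text
t: 4.2
tcp_pos: [0.6434, -0.1072, 0.1601]
tool_rot: [1.0, -0.019, -0.001, -0.0]
wrist_force: [-0.1, 1.0, -3.1]
grip_width: 0.0298
```

```bash
python3 wr.py 3; python3 - <<'E'
from workcell import env
import numpy as np,cv2
p,d=env.snapshot('scene'); cv2.imwrite('pics/scene3.png',p[:,:,::-1]); s=env.sense(); print(s['t'],np.round(s['wrist_force'],2),np.round(s['ft_torque'],3),np.round(s['tcp_pos'],4))
E
```

```text
[ 0.6434 -0.1072  0.1601] [ 9.998e-01 -1.900e-02 -1.100e-03 -4.000e-04] [-0.05  1.02 -3.1 ]
cam pos [ 0.70988876 -0.11011009  0.32600618] fwd [-0.24716733  0.01042903 -0.96891669]
4.3 [ 0.01 -0.12 -2.55] [0.053 0.065 0.029] [ 0.6431 -0.1072  0.1592]
```

View pics/scene3.png

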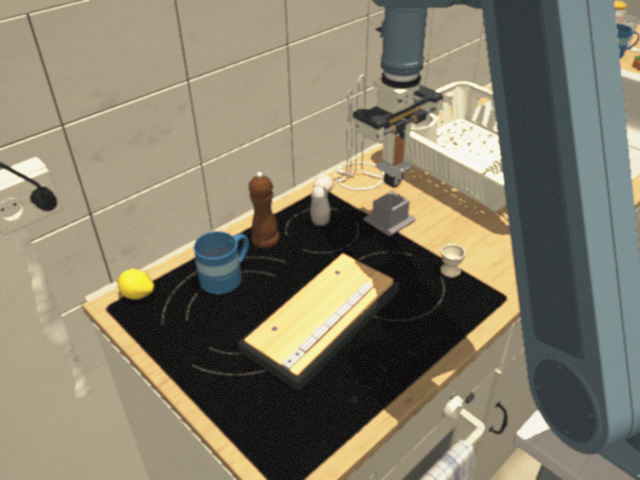

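View pics/wrist3.png

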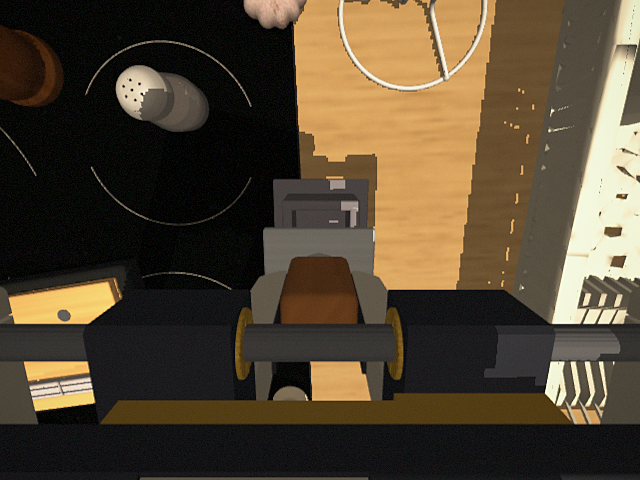

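```bash
python3 - <<'E'
from h import *
p,d,m=load('scene')
cv2.imwrite('pics/sc_c.png',cv2.resize(p[270:370,270:390,::-1],None,fx=6,fy=6,interpolation=cv2.INTER_CUBIC))
pt,dt,mt=load('top')
A=[((157+160)/2,350),(232,337.5),(306,328.5),(379,320),(453,310.5),(526,301),(600.5,290)]
zs=np.linspace(.041-.002,.041+.002,7)
for (u,v),z in zip(A,zs):
    U,V=180+(u+.5)/4.5-.5,230+(v+.5)/4.5-.5
    print(np.round(ray(U,V,z,mt),4))
# strip depth
P=cloud(dt,mt)
for (u,v) in A:
    U,V=int(round(180+u/4.5)),int(round(230+v/4.5)); q=P[V-2:V+3,U-3:U+4].reshape(-1,3); print('depth z',np.median(q[:,2]).round(4))
E
```

```text
[0.4785 0.3051 0.039 ]
[0.4841 0.2727 0.0397]
[0.488  0.2399 0.0403]
[0.4918 0.2075 0.041 ]
[0.496  0.1745 0.0417]
[0.5002 0.142  0.0423]
[0.5051 0.1086 0.043 ]
depth z 0.0371
depth z 0.0394
depth z 0.0397
depth z 0.0414
depth z 0.0419
depth z 0.042
depth z 0.0372
```

View pics/sc_c.png

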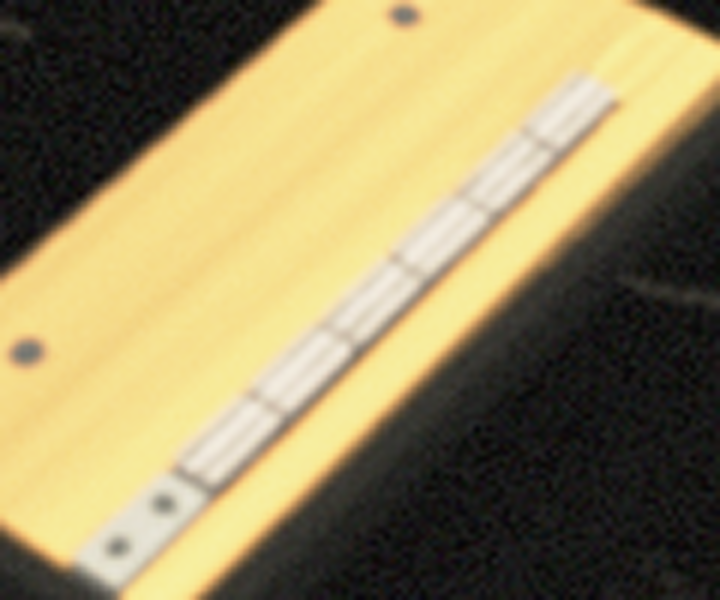

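Emit:
arm_command([
  {"tx":-0.014,"ty":0.035,"tz":0,"rx":0,"ry":0,"rz":0.03,"jaw":0.02},
  {"tx":-0.028,"ty":0.07,"tz":0,"rx":0,"ry":0,"rz":0.06,"jaw":0.02},
  {"tx":-0.042,"ty":0.105,"tz":0,"rx":0,"ry":0,"rz":0.09,"jaw":0.02},
  {"tx":-0.056,"ty":0.14,"tz":0,"rx":0,"ry":0,"rz":0.12,"jaw":0.02},
  {"tx":-0.07,"ty":0.175,"tz":0,"rx":0,"ry":0,"rz":0.15,"jaw":0.02},
])

```text
t: 4.72
tcp_pos: [0.5725, 0.0687, 0.1598]
tool_rot: [0.998, 0.056, -0.002, -0.0]
wrist_force: [1.8, 0.6, -1.9]
grip_width: 0.0302
```

Emit:
arm_command([
  {"tx":-0.014,"ty":0.035,"tz":0,"rx":0,"ry":0,"rz":0.021,"jaw":0.02},
  {"tx":-0.028,"ty":0.07,"tz":0,"rx":0,"ry":0,"rz":0.021,"jaw":0.02},
  {"tx":-0.042,"ty":0.105,"tz":0,"rx":0,"ry":0,"rz":0.021,"jaw":0.02},
  {"tx":-0.056,"ty":0.14,"tz":0,"rx":0,"ry":0,"rz":0.021,"jaw":0.02},
  {"tx":-0.07,"ty":0.175,"tz":-0.01,"rx":0,"ry":0,"rz":0.021,"jaw":0.02},
])

```text
t: 5.13
tcp_pos: [0.5038, 0.244, 0.1518]
tool_rot: [0.998, 0.066, 0.001, -0.0]
wrist_force: [0.3, -0.4, -2.0]
grip_width: 0.0302
```

Emit:
arm_command([
  {"tx":-0.012,"ty":0.025,"tz":-0.005,"rx":0,"ry":0,"rz":0,"jaw":0.02},
  {"tx":-0.022,"ty":0.045,"tz":-0.015,"rx":0,"ry":0,"rz":0,"jaw":0.02},
  {"tx":-0.022,"ty":0.045,"tz":-0.015,"rx":0,"ry":0,"rz":0,"jaw":0.02},
  {"tx":-0.022,"ty":0.045,"tz":-0.015,"rx":0,"ry":0,"rz":0,"jaw":0.02},
  {"tx":-0.022,"ty":0.045,"tz":-0.015,"rx":0,"ry":0,"rz":0,"jaw":0.02},
])

```text
t: 5.55
tcp_pos: [0.4822, 0.2868, 0.1358]
tool_rot: [0.998, 0.067, -0.001, 0.0]
wrist_force: [0.5, -0.5, -1.7]
grip_width: 0.03
```

```bash
python3 wr.py 4; python3 - <<'E'
from workcell import env
import numpy as np,cv2
s=env.sense(); print(s['t'],np.round(s['wrist_force'],2),np.round(s['ft_torque'],3),np.round(s['tcp_pos'],4),np.round(s['joints'],3))
E
```

```text
[0.4822 0.2868 0.1358] [ 9.978e-01  6.660e-02 -7.000e-04  5.000e-04] [ 0.46 -0.47 -1.69]
cam pos [0.54790455 0.29579663 0.30180704] fwd [-0.24421327 -0.03314686 -0.96915487]
5.6 [ 0.61 -0.22 -1.71] [0.061 0.019 0.03 ] [0.4827 0.2865 0.1362] [ 3.370e-01  3.470e-01  1.624e+00 -1.000e-03  1.172e+00  1.776e+00]
```

View pics/wrist4.png

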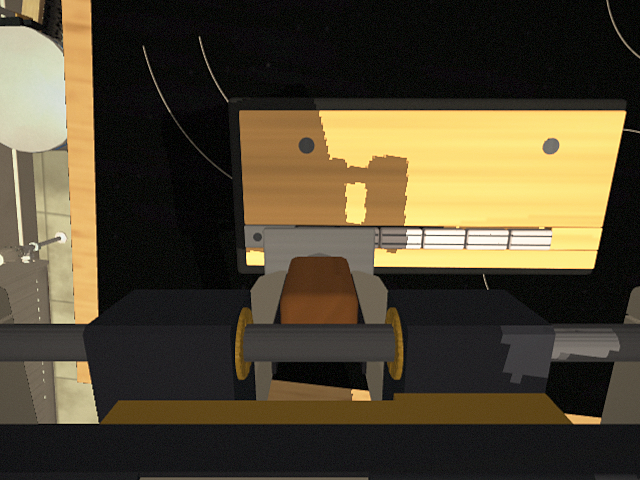

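```bash
python3 - <<'E'
from h import *
p,d,m=load('wrist','4')
for (u,v,z) in [(422,238,.0403),(466,238,.041),(509,238.5,.042),(551.5,239,.043)]: print(ray(u,v,z,m).round(4))
cv2.imwrite('pics/w4c.png',cv2.resize(p[215:260,230:570,::-1],None,fx=2.3,fy=4,interpolation=cv2.INTER_CUBIC))
P=cloud(d,m)
b=np.zeros(d.shape,bool); b[160:220,260:600]=1; b[150:225,290:320]=0
b&=(d>0); X=P[b]; s0=np.array([.4807,.2887]); yv=np.array([-.134,.991]); 
sy=(X[:,:2]-s0)@yv; sx=(X[:,:2]-s0)@np.array([.991,.134])
A=np.c_[sx,sy,np.ones(len(X))]; s=np.linalg.lstsq(A,X[:,2],rcond=None)[0]; print('board plane (dx,dy,z at sec1)',s.round(4),(X[:,2]-A@s).std())
for u in [400,444,488,530]: print('sec z',u,np.median(P[234:244,u-12:u+13,2]).round(4))
E
```

```text
[0.4935 0.2076 0.0403]
[0.4982 0.1742 0.041 ]
[0.5024 0.1417 0.042 ]
[0.5065 0.1099 0.043 ]
board plane (dx,dy,z at sec1) [-0.0013 -0.0239  0.0328] 0.0006882020422861161
sec z 400 0.0412
sec z 444 0.0421
sec z 488 0.0428
sec z 530 0.0438
```

View pics/w4c.png

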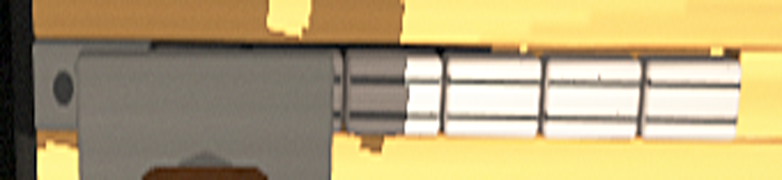

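Emit:
arm_command([
  {"tx":-0.001,"ty":0.002,"tz":-0.015,"rx":0,"ry":0,"rz":0,"jaw":0.02},
  {"tx":-0.001,"ty":0.002,"tz":-0.024,"rx":0,"ry":0,"rz":0,"jaw":0.02},
  {"tx":-0.001,"ty":0.002,"tz":-0.024,"rx":0,"ry":0,"rz":0,"jaw":0.02},
  {"tx":-0.001,"ty":0.002,"tz":-0.024,"rx":0,"ry":0,"rz":0,"jaw":0.02},
  {"tx":-0.001,"ty":0.002,"tz":-0.024,"rx":0,"ry":0,"rz":0,"jaw":0.02},
])

```text
t: 6.02
tcp_pos: [0.4819, 0.2888, 0.1129]
tool_rot: [0.998, 0.066, 0.0, 0.0]
wrist_force: [-0.0, 1.1, -1.3]
grip_width: 0.03
```

Emit:
arm_command([
  {"tx":0,"ty":0,"tz":-0.001,"rx":0,"ry":0,"rz":0,"jaw":0.02},
  {"tx":0,"ty":0,"tz":-0.002,"rx":0,"ry":0,"rz":0,"jaw":0.02},
  {"tx":0,"ty":0,"tz":-0.003,"rx":0,"ry":0,"rz":0,"jaw":0.02},
  {"tx":0,"ty":0,"tz":-0.003,"rx":0,"ry":0,"rz":0,"jaw":0.02},
])

```text
t: 6.35
tcp_pos: [0.4813, 0.2893, 0.1097]
tool_rot: [0.998, 0.066, 0.0, -0.0]
wrist_force: [0.0, -0.6, -2.4]
grip_width: 0.0295
```

Emit:
arm_command([
  {"tx":0,"ty":0,"tz":-0.001,"rx":0,"ry":0,"rz":0,"jaw":0.02},
  {"tx":0,"ty":0,"tz":-0.002,"rx":0,"ry":0,"rz":0,"jaw":0.02},
  {"tx":0,"ty":0,"tz":-0.003,"rx":0,"ry":0,"rz":0,"jaw":0.02},
  {"tx":0,"ty":0,"tz":-0.003,"rx":0,"ry":0,"rz":0,"jaw":0.02},
])

```text
t: 6.68
tcp_pos: [0.4812, 0.2893, 0.1064]
tool_rot: [0.998, 0.066, -0.0, 0.0]
wrist_force: [-0.8, -0.5, -1.9]
grip_width: 0.0296
```

Emit:
arm_command([
  {"tx":0,"ty":0,"tz":-0.001,"rx":0,"ry":0,"rz":0,"jaw":0.02},
  {"tx":0,"ty":0,"tz":-0.001,"rx":0,"ry":0,"rz":0,"jaw":0.02},
])

```text
t: 6.85
tcp_pos: [0.4813, 0.2893, 0.1054]
tool_rot: [0.998, 0.066, -0.0, 0.0]
wrist_force: [0.0, 0.5, -2.8]
grip_width: 0.0305
```

Emit:
arm_command([
  {"tx":0,"ty":0,"tz":-0.001,"rx":0,"ry":0,"rz":0,"jaw":0.02},
  {"tx":0,"ty":0,"tz":-0.001,"rx":0,"ry":0,"rz":0,"jaw":0.02},
])

```text
t: 7.02
tcp_pos: [0.4815, 0.2894, 0.1049]
tool_rot: [0.998, 0.066, 0.0, -0.0]
wrist_force: [-0.5, -0.6, -0.7]
grip_width: 0.03
```

Emit:
arm_command([
  {"tx":0,"ty":0,"tz":-0.001,"rx":0,"ry":0,"rz":0,"jaw":0.02},
  {"tx":0,"ty":0,"tz":-0.001,"rx":0,"ry":0,"rz":0,"jaw":0.02},
])

```text
t: 7.18
tcp_pos: [0.4815, 0.2895, 0.1047]
tool_rot: [0.998, 0.066, 0.0, -0.0]
wrist_force: [-2.8, -0.5, 5.2]
grip_width: 0.0295
```

Emit:
arm_command([
  {"tx":0,"ty":0,"tz":-0.001,"rx":0,"ry":0,"rz":0,"jaw":0.02},
  {"tx":0,"ty":0,"tz":-0.001,"rx":0,"ry":0,"rz":0,"jaw":0.02},
])

```text
t: 7.35
tcp_pos: [0.4816, 0.2897, 0.1041]
tool_rot: [0.998, 0.066, 0.001, -0.0]
wrist_force: [-2.9, -0.3, 8.0]
grip_width: 0.0303
```

Emit:
arm_command([
  {"tx":0,"ty":0,"tz":-0.001,"rx":0,"ry":0,"rz":0,"jaw":0.02},
  {"tx":0,"ty":0,"tz":-0.001,"rx":0,"ry":0,"rz":0,"jaw":0.02},
])

```text
t: 7.52
tcp_pos: [0.4816, 0.2897, 0.1033]
tool_rot: [0.998, 0.066, 0.001, -0.0]
wrist_force: [-3.1, -0.7, 9.6]
grip_width: 0.03
```

Emit:
arm_command([
  {"tx":0,"ty":0,"tz":-0.001,"rx":0,"ry":0,"rz":0,"jaw":0.02},
  {"tx":0,"ty":0,"tz":-0.001,"rx":0,"ry":0,"rz":0,"jaw":0.02},
])

```text
t: 7.68
tcp_pos: [0.4816, 0.2897, 0.1024]
tool_rot: [0.998, 0.066, 0.001, -0.0]
wrist_force: [-2.9, -0.6, 10.3]
grip_width: 0.0299
```

Emit:
arm_command([
  {"tx":0,"ty":0,"tz":-0.001,"rx":0,"ry":0,"rz":0,"jaw":0.02},
  {"tx":0,"ty":0,"tz":-0.001,"rx":0,"ry":0,"rz":0,"jaw":0.02},
])

```text
t: 7.85
tcp_pos: [0.4816, 0.2897, 0.1014]
tool_rot: [0.998, 0.066, 0.001, -0.0]
wrist_force: [-4.5, -0.1, 10.1]
grip_width: 0.0295
```

Emit:
arm_command([
  {"tx":0,"ty":0,"tz":-0.001,"rx":0,"ry":0,"rz":0,"jaw":0.02},
  {"tx":0,"ty":0,"tz":-0.001,"rx":0,"ry":0,"rz":0,"jaw":0.02},
])

```text
t: 8.02
tcp_pos: [0.4816, 0.2898, 0.1006]
tool_rot: [0.998, 0.066, 0.001, -0.0]
wrist_force: [-4.1, 1.0, 12.0]
grip_width: 0.03
```

Emit:
arm_command([
  {"tx":0,"ty":0,"tz":-0.001,"rx":0,"ry":0,"rz":0,"jaw":0.02},
  {"tx":0,"ty":0,"tz":-0.001,"rx":0,"ry":0,"rz":0,"jaw":0.02},
])

```text
t: 8.18
tcp_pos: [0.4817, 0.2899, 0.1004]
tool_rot: [0.998, 0.066, 0.001, -0.001]
wrist_force: [-5.7, -0.4, 17.6]
grip_width: 0.0298
```

Emit:
arm_command([
  {"tx":0.0,"ty":-0.001,"tz":0,"rx":0,"ry":0,"rz":0,"jaw":0.02},
  {"tx":0.0,"ty":-0.002,"tz":0,"rx":0,"ry":0,"rz":0,"jaw":0.02},
  {"tx":0.0,"ty":-0.003,"tz":0,"rx":0,"ry":0,"rz":0,"jaw":0.02},
  {"tx":0.0,"ty":-0.004,"tz":0,"rx":0,"ry":0,"rz":0,"jaw":0.02},
])

```text
t: 8.52
tcp_pos: [0.482, 0.2863, 0.1005]
tool_rot: [0.998, 0.066, 0.001, -0.001]
wrist_force: [-4.8, 0.5, 15.3]
grip_width: 0.0301
```

Emit:
arm_command([
  {"tx":0.0,"ty":-0.001,"tz":0,"rx":0,"ry":0,"rz":0,"jaw":0.02},
  {"tx":0.0,"ty":-0.002,"tz":0,"rx":0,"ry":0,"rz":0,"jaw":0.02},
  {"tx":0.0,"ty":-0.003,"tz":0,"rx":0,"ry":0,"rz":0,"jaw":0.02},
  {"tx":0.0,"ty":-0.004,"tz":0,"rx":0,"ry":0,"rz":0,"jaw":0.02},
])

```text
t: 8.85
tcp_pos: [0.4823, 0.2833, 0.1007]
tool_rot: [0.998, 0.066, 0.002, -0.002]
wrist_force: [-5.7, 6.2, 15.8]
grip_width: 0.03
```

Emit:
arm_command([
  {"tx":0.0,"ty":-0.001,"tz":0,"rx":0,"ry":0,"rz":0,"jaw":0.02},
  {"tx":0.0,"ty":-0.002,"tz":0,"rx":0,"ry":0,"rz":0,"jaw":0.02},
  {"tx":0.0,"ty":-0.003,"tz":0,"rx":0,"ry":0,"rz":0,"jaw":0.02},
])

```text
t: 9.1
tcp_pos: [0.4824, 0.2822, 0.1009]
tool_rot: [0.998, 0.066, 0.002, -0.004]
wrist_force: [-4.9, 11.3, 13.8]
grip_width: 0.0299
```

Emit:
arm_command([
  {"tx":0.001,"ty":-0.001,"tz":0,"rx":0,"ry":0,"rz":0,"jaw":0.02},
  {"tx":0.001,"ty":-0.002,"tz":0,"rx":0,"ry":0,"rz":0,"jaw":0.02},
  {"tx":0.001,"ty":-0.003,"tz":0,"rx":0,"ry":0,"rz":0,"jaw":0.02},
])

```text
t: 9.35
tcp_pos: [0.4831, 0.2789, 0.1009]
tool_rot: [0.998, 0.066, 0.002, -0.003]
wrist_force: [-6.4, 7.0, 16.1]
grip_width: 0.03
```

Emit:
arm_command([
  {"tx":0.0,"ty":-0.001,"tz":0,"rx":0,"ry":0,"rz":0,"jaw":0.02},
  {"tx":0.0,"ty":-0.002,"tz":0,"rx":0,"ry":0,"rz":0,"jaw":0.02},
  {"tx":0.0,"ty":-0.003,"tz":0,"rx":0,"ry":0,"rz":0,"jaw":0.02},
  {"tx":0.0,"ty":-0.004,"tz":0,"rx":0,"ry":0,"rz":0,"jaw":0.02},
])

```text
t: 9.68
tcp_pos: [0.4837, 0.2732, 0.1009]
tool_rot: [0.998, 0.066, 0.002, -0.002]
wrist_force: [-4.0, 1.0, 16.2]
grip_width: 0.03
```

Emit:
arm_command([
  {"tx":0.001,"ty":-0.001,"tz":0,"rx":0,"ry":0,"rz":0,"jaw":0.02},
  {"tx":0.001,"ty":-0.002,"tz":0,"rx":0,"ry":0,"rz":0,"jaw":0.02},
  {"tx":0.001,"ty":-0.003,"tz":0,"rx":0,"ry":0,"rz":0,"jaw":0.02},
  {"tx":0.001,"ty":-0.004,"tz":0,"rx":0,"ry":0,"rz":0,"jaw":0.02},
])

```text
t: 10.02
tcp_pos: [0.4845, 0.2684, 0.1009]
tool_rot: [0.998, 0.066, 0.002, -0.001]
wrist_force: [-3.9, 0.5, 19.8]
grip_width: 0.0299
```

Emit:
arm_command([
  {"tx":0.0,"ty":-0.0015,"tz":0.0004,"rx":0,"ry":0,"rz":0,"jaw":0.02},
  {"tx":0.0,"ty":-0.003,"tz":0.0004,"rx":0,"ry":0,"rz":0,"jaw":0.02},
  {"tx":0.0,"ty":-0.0045,"tz":0.0005,"rx":0,"ry":0,"rz":0,"jaw":0.02},
  {"tx":0.0005,"ty":-0.006,"tz":0.0005,"rx":0,"ry":0,"rz":0,"jaw":0.02},
])

```text
t: 10.35
tcp_pos: [0.4853, 0.2623, 0.1012]
tool_rot: [0.998, 0.066, 0.002, -0.001]
wrist_force: [-4.5, 0.6, 16.2]
grip_width: 0.0299
```

Emit:
arm_command([
  {"tx":0.0,"ty":-0.0015,"tz":0,"rx":0,"ry":0,"rz":0,"jaw":0.02},
  {"tx":0.0,"ty":-0.003,"tz":0.0001,"rx":0,"ry":0,"rz":0,"jaw":0.02},
  {"tx":0.0,"ty":-0.0045,"tz":0.0001,"rx":0,"ry":0,"rz":0,"jaw":0.02},
  {"tx":0.001,"ty":-0.006,"tz":0.0001,"rx":0,"ry":0,"rz":0,"jaw":0.02},
])

```text
t: 10.68
tcp_pos: [0.4861, 0.2563, 0.1013]
tool_rot: [0.998, 0.066, 0.002, -0.001]
wrist_force: [-5.4, 1.1, 18.7]
grip_width: 0.0299
```

Emit:
arm_command([
  {"tx":0.0,"ty":-0.001,"tz":0.0001,"rx":0,"ry":0,"rz":0,"jaw":0.02},
  {"tx":0.0,"ty":-0.002,"tz":0.0001,"rx":0,"ry":0,"rz":0,"jaw":0.02},
  {"tx":0.0,"ty":-0.003,"tz":0.0001,"rx":0,"ry":0,"rz":0,"jaw":0.02},
  {"tx":0.0,"ty":-0.004,"tz":0.0001,"rx":0,"ry":0,"rz":0,"jaw":0.02},
  {"tx":0.0005,"ty":-0.005,"tz":0.0001,"rx":0,"ry":0,"rz":0,"jaw":0.02},
])

```text
t: 11.1
tcp_pos: [0.4867, 0.2514, 0.1015]
tool_rot: [0.998, 0.066, 0.002, -0.001]
wrist_force: [-4.6, 2.4, 18.5]
grip_width: 0.0299
```

Emit:
arm_command([
  {"tx":0.0,"ty":-0.001,"tz":0,"rx":0,"ry":0,"rz":0,"jaw":0.02},
  {"tx":0.0,"ty":-0.002,"tz":0,"rx":0,"ry":0,"rz":0,"jaw":0.02},
  {"tx":0.0,"ty":-0.003,"tz":0,"rx":0,"ry":0,"rz":0,"jaw":0.02},
])

```text
t: 11.35
tcp_pos: [0.4868, 0.2501, 0.1016]
tool_rot: [0.998, 0.066, 0.003, -0.003]
wrist_force: [-4.3, 8.5, 15.6]
grip_width: 0.0298
```

Emit:
arm_command([
  {"tx":0.0005,"ty":-0.001,"tz":0,"rx":0,"ry":0,"rz":0,"jaw":0.02},
  {"tx":0.0005,"ty":-0.002,"tz":0,"rx":0,"ry":0,"rz":0,"jaw":0.02},
  {"tx":0.0005,"ty":-0.003,"tz":0.0001,"rx":0,"ry":0,"rz":0,"jaw":0.02},
])

```text
t: 11.6
tcp_pos: [0.4871, 0.2479, 0.1017]
tool_rot: [0.998, 0.066, 0.003, -0.003]
wrist_force: [-4.7, 8.4, 15.3]
grip_width: 0.0295
```

Works steadily; carrying on over section 3.

Emit:
arm_command([
  {"tx":0.0,"ty":-0.001,"tz":0,"rx":0,"ry":0,"rz":0,"jaw":0.02},
  {"tx":0.0,"ty":-0.002,"tz":0,"rx":0,"ry":0,"rz":0,"jaw":0.02},
  {"tx":0.0,"ty":-0.003,"tz":0,"rx":0,"ry":0,"rz":0,"jaw":0.02},
  {"tx":0.0005,"ty":-0.004,"tz":0.0001,"rx":0,"ry":0,"rz":0,"jaw":0.02},
])

```text
t: 11.93
tcp_pos: [0.4879, 0.2425, 0.1018]
tool_rot: [0.998, 0.066, 0.003, -0.002]
wrist_force: [-4.4, 3.8, 17.0]
grip_width: 0.03
```

Emit:
arm_command([
  {"tx":0.0,"ty":-0.001,"tz":0,"rx":0,"ry":0,"rz":0,"jaw":0.02},
  {"tx":0.0,"ty":-0.002,"tz":0,"rx":0,"ry":0,"rz":0,"jaw":0.02},
  {"tx":0.0,"ty":-0.003,"tz":0.0001,"rx":0,"ry":0,"rz":0,"jaw":0.02},
  {"tx":0.0005,"ty":-0.004,"tz":0.0001,"rx":0,"ry":0,"rz":0,"jaw":0.02},
])

```text
t: 12.27
tcp_pos: [0.4885, 0.2373, 0.1018]
tool_rot: [0.998, 0.066, 0.003, -0.001]
wrist_force: [-3.6, 0.9, 18.6]
grip_width: 0.0302
```

Emit:
arm_command([
  {"tx":0.0,"ty":-0.0015,"tz":0.0001,"rx":0,"ry":0,"rz":0,"jaw":0.02},
  {"tx":0.0,"ty":-0.003,"tz":0.0001,"rx":0,"ry":0,"rz":0,"jaw":0.02},
  {"tx":0.0,"ty":-0.0045,"tz":0.0001,"rx":0,"ry":0,"rz":0,"jaw":0.02},
  {"tx":0.001,"ty":-0.006,"tz":0.0002,"rx":0,"ry":0,"rz":0,"jaw":0.02},
])

```text
t: 12.6
tcp_pos: [0.4894, 0.2312, 0.102]
tool_rot: [0.998, 0.066, 0.002, -0.001]
wrist_force: [-4.7, 0.3, 19.2]
grip_width: 0.0298
```

Emit:
arm_command([
  {"tx":0.0,"ty":-0.0015,"tz":0.0002,"rx":0,"ry":0,"rz":0,"jaw":0.02},
  {"tx":0.0,"ty":-0.003,"tz":0.0002,"rx":0,"ry":0,"rz":0,"jaw":0.02},
  {"tx":0.0,"ty":-0.0045,"tz":0.0003,"rx":0,"ry":0,"rz":0,"jaw":0.02},
  {"tx":0.0005,"ty":-0.006,"tz":0.0003,"rx":0,"ry":0,"rz":0,"jaw":0.02},
])

```text
t: 12.93
tcp_pos: [0.4902, 0.2251, 0.1022]
tool_rot: [0.998, 0.066, 0.003, -0.001]
wrist_force: [-3.5, 0.7, 16.3]
grip_width: 0.0299
```

Emit:
arm_command([
  {"tx":0.0,"ty":-0.0015,"tz":0.0001,"rx":0,"ry":0,"rz":0,"jaw":0.02},
  {"tx":0.0,"ty":-0.003,"tz":0.0001,"rx":0,"ry":0,"rz":0,"jaw":0.02},
  {"tx":0.0,"ty":-0.0045,"tz":0.0001,"rx":0,"ry":0,"rz":0,"jaw":0.02},
  {"tx":0.001,"ty":-0.006,"tz":0.0002,"rx":0,"ry":0,"rz":0,"jaw":0.02},
])

```text
t: 13.27
tcp_pos: [0.491, 0.2191, 0.1023]
tool_rot: [0.998, 0.066, 0.002, -0.001]
wrist_force: [-3.8, 0.1, 17.2]
grip_width: 0.0299
```

Emit:
arm_command([
  {"tx":0.0,"ty":-0.001,"tz":0,"rx":0,"ry":0,"rz":0,"jaw":0.02},
  {"tx":0.0,"ty":-0.002,"tz":0,"rx":0,"ry":0,"rz":0,"jaw":0.02},
  {"tx":0.0,"ty":-0.003,"tz":0,"rx":0,"ry":0,"rz":0,"jaw":0.02},
  {"tx":0.0005,"ty":-0.004,"tz":0,"rx":0,"ry":0,"rz":0,"jaw":0.02},
])

```text
t: 13.6
tcp_pos: [0.4913, 0.2171, 0.1025]
tool_rot: [0.998, 0.066, 0.003, -0.003]
wrist_force: [-5.7, 9.2, 17.5]
grip_width: 0.0298
```

Emit:
arm_command([
  {"tx":0.0,"ty":-0.001,"tz":0,"rx":0,"ry":0,"rz":0,"jaw":0.02},
  {"tx":0.0,"ty":-0.002,"tz":0,"rx":0,"ry":0,"rz":0,"jaw":0.02},
  {"tx":0.0,"ty":-0.003,"tz":0.0001,"rx":0,"ry":0,"rz":0,"jaw":0.02},
])

```text
t: 13.85
tcp_pos: [0.4915, 0.215, 0.1026]
tool_rot: [0.998, 0.066, 0.003, -0.003]
wrist_force: [-3.5, 10.1, 15.0]
grip_width: 0.0299
```

Emit:
arm_command([
  {"tx":0.0005,"ty":-0.001,"tz":0,"rx":0,"ry":0,"rz":0,"jaw":0.02},
  {"tx":0.0005,"ty":-0.002,"tz":0,"rx":0,"ry":0,"rz":0,"jaw":0.02},
  {"tx":0.0005,"ty":-0.003,"tz":0,"rx":0,"ry":0,"rz":0,"jaw":0.02},
  {"tx":0.0005,"ty":-0.004,"tz":0,"rx":0,"ry":0,"rz":0,"jaw":0.02},
])

```text
t: 14.18
tcp_pos: [0.4922, 0.2093, 0.1027]
tool_rot: [0.998, 0.066, 0.003, -0.002]
wrist_force: [-2.6, 3.5, 17.0]
grip_width: 0.0299
```

Emit:
arm_command([
  {"tx":0.0,"ty":-0.001,"tz":0,"rx":0,"ry":0,"rz":0,"jaw":0.02},
  {"tx":0.0,"ty":-0.002,"tz":0,"rx":0,"ry":0,"rz":0,"jaw":0.02},
  {"tx":0.0005,"ty":-0.003,"tz":0.0001,"rx":0,"ry":0,"rz":0,"jaw":0.02},
  {"tx":0.0005,"ty":-0.004,"tz":0.0001,"rx":0,"ry":0,"rz":0,"jaw":0.02},
])

```text
t: 14.52
tcp_pos: [0.4929, 0.2041, 0.1026]
tool_rot: [0.998, 0.066, 0.003, -0.001]
wrist_force: [-2.4, 0.8, 16.2]
grip_width: 0.0297
```

Emit:
arm_command([
  {"tx":0.0,"ty":-0.0015,"tz":0.0001,"rx":0,"ry":0,"rz":0,"jaw":0.02},
  {"tx":0.0,"ty":-0.003,"tz":0.0001,"rx":0,"ry":0,"rz":0,"jaw":0.02},
  {"tx":0.0,"ty":-0.0045,"tz":0.0001,"rx":0,"ry":0,"rz":0,"jaw":0.02},
  {"tx":0.001,"ty":-0.006,"tz":0.0002,"rx":0,"ry":0,"rz":0,"jaw":0.02},
])

```text
t: 14.85
tcp_pos: [0.4938, 0.198, 0.1028]
tool_rot: [0.998, 0.066, 0.003, -0.001]
wrist_force: [-3.6, 0.6, 17.0]
grip_width: 0.0297
```

Emit:
arm_command([
  {"tx":0.0,"ty":-0.0015,"tz":0.0001,"rx":0,"ry":0,"rz":0,"jaw":0.02},
  {"tx":0.0,"ty":-0.003,"tz":0.0001,"rx":0,"ry":0,"rz":0,"jaw":0.02},
  {"tx":0.0,"ty":-0.0045,"tz":0.0002,"rx":0,"ry":0,"rz":0,"jaw":0.02},
  {"tx":0.0005,"ty":-0.006,"tz":0.0003,"rx":0,"ry":0,"rz":0,"jaw":0.02},
])

```text
t: 15.18
tcp_pos: [0.4945, 0.192, 0.103]
tool_rot: [0.998, 0.066, 0.003, -0.001]
wrist_force: [-3.0, 0.3, 15.6]
grip_width: 0.0297
```

Emit:
arm_command([
  {"tx":0.0,"ty":-0.0015,"tz":0.0,"rx":0,"ry":0,"rz":0,"jaw":0.02},
  {"tx":0.0,"ty":-0.003,"tz":0.0,"rx":0,"ry":0,"rz":0,"jaw":0.02},
  {"tx":0.0,"ty":-0.0045,"tz":0.0,"rx":0,"ry":0,"rz":0,"jaw":0.02},
  {"tx":0.001,"ty":-0.006,"tz":0,"rx":0,"ry":0,"rz":0,"jaw":0.02},
])

```text
t: 15.52
tcp_pos: [0.4954, 0.186, 0.1031]
tool_rot: [0.998, 0.066, 0.003, -0.001]
wrist_force: [-4.7, 1.6, 17.9]
grip_width: 0.0299
```

Emit:
arm_command([
  {"tx":0.0,"ty":-0.001,"tz":0,"rx":0,"ry":0,"rz":0,"jaw":0.02},
  {"tx":0.0,"ty":-0.002,"tz":0,"rx":0,"ry":0,"rz":0,"jaw":0.02},
  {"tx":0.0005,"ty":-0.003,"tz":0,"rx":0,"ry":0,"rz":0,"jaw":0.02},
  {"tx":0.0005,"ty":-0.004,"tz":0,"rx":0,"ry":0,"rz":0,"jaw":0.02},
])

```text
t: 15.85
tcp_pos: [0.4956, 0.1842, 0.1033]
tool_rot: [0.998, 0.066, 0.003, -0.003]
wrist_force: [-4.3, 9.0, 17.7]
grip_width: 0.0296
```

Emit:
arm_command([
  {"tx":0.0,"ty":-0.001,"tz":0,"rx":0,"ry":0,"rz":0,"jaw":0.02},
  {"tx":0.0,"ty":-0.002,"tz":0,"rx":0,"ry":0,"rz":0,"jaw":0.02},
  {"tx":0.0005,"ty":-0.003,"tz":0,"rx":0,"ry":0,"rz":0,"jaw":0.02},
  {"tx":0.0005,"ty":-0.004,"tz":0,"rx":0,"ry":0,"rz":0,"jaw":0.02},
])

```text
t: 16.18
tcp_pos: [0.4962, 0.1799, 0.1034]
tool_rot: [0.998, 0.066, 0.003, -0.002]
wrist_force: [-3.4, 6.1, 17.6]
grip_width: 0.0299
```

Emit:
arm_command([
  {"tx":0.0,"ty":-0.001,"tz":0,"rx":0,"ry":0,"rz":0,"jaw":0.02},
  {"tx":0.0,"ty":-0.002,"tz":0,"rx":0,"ry":0,"rz":0,"jaw":0.02},
  {"tx":0.0005,"ty":-0.003,"tz":0,"rx":0,"ry":0,"rz":0,"jaw":0.02},
  {"tx":0.0005,"ty":-0.004,"tz":0,"rx":0,"ry":0,"rz":0,"jaw":0.02},
])

```text
t: 16.52
tcp_pos: [0.4969, 0.1744, 0.1034]
tool_rot: [0.998, 0.066, 0.003, -0.001]
wrist_force: [-2.7, 1.1, 17.1]
grip_width: 0.03
```

Emit:
arm_command([
  {"tx":0.0,"ty":-0.0015,"tz":0.0,"rx":0,"ry":0,"rz":0,"jaw":0.02},
  {"tx":0.0,"ty":-0.003,"tz":0.0001,"rx":0,"ry":0,"rz":0,"jaw":0.02},
  {"tx":0.0005,"ty":-0.0045,"tz":0.0001,"rx":0,"ry":0,"rz":0,"jaw":0.02},
  {"tx":0.001,"ty":-0.006,"tz":0.0001,"rx":0,"ry":0,"rz":0,"jaw":0.02},
])

```text
t: 16.85
tcp_pos: [0.4979, 0.1679, 0.1035]
tool_rot: [0.998, 0.066, 0.003, -0.0]
wrist_force: [-2.9, -0.1, 19.5]
grip_width: 0.0294
```

Emit:
arm_command([
  {"tx":0.0,"ty":-0.0015,"tz":0.0002,"rx":0,"ry":0,"rz":0,"jaw":0.02},
  {"tx":0.0,"ty":-0.003,"tz":0.0003,"rx":0,"ry":0,"rz":0,"jaw":0.02},
  {"tx":0.0005,"ty":-0.0045,"tz":0.0003,"rx":0,"ry":0,"rz":0,"jaw":0.02},
  {"tx":0.001,"ty":-0.006,"tz":0.0003,"rx":0,"ry":0,"rz":0,"jaw":0.02},
])

```text
t: 17.18
tcp_pos: [0.4987, 0.1618, 0.1036]
tool_rot: [0.998, 0.066, 0.003, -0.0]
wrist_force: [-4.8, 0.8, 19.7]
grip_width: 0.0299
```

Emit:
arm_command([
  {"tx":0.0,"ty":-0.0015,"tz":0.0001,"rx":0,"ry":0,"rz":0,"jaw":0.02},
  {"tx":0.0,"ty":-0.003,"tz":0.0001,"rx":0,"ry":0,"rz":0,"jaw":0.02},
  {"tx":0.0005,"ty":-0.0045,"tz":0.0002,"rx":0,"ry":0,"rz":0,"jaw":0.02},
  {"tx":0.0005,"ty":-0.006,"tz":0.0002,"rx":0,"ry":0,"rz":0,"jaw":0.02},
])

```text
t: 17.52
tcp_pos: [0.4994, 0.1558, 0.1038]
tool_rot: [0.998, 0.066, 0.003, -0.0]
wrist_force: [-3.2, 1.1, 17.4]
grip_width: 0.0298
```

Emit:
arm_command([
  {"tx":0.0,"ty":-0.001,"tz":0,"rx":0,"ry":0,"rz":0,"jaw":0.02},
  {"tx":0.0,"ty":-0.002,"tz":0,"rx":0,"ry":0,"rz":0,"jaw":0.02},
  {"tx":0.0005,"ty":-0.003,"tz":0,"rx":0,"ry":0,"rz":0,"jaw":0.02},
  {"tx":0.0005,"ty":-0.004,"tz":0,"rx":0,"ry":0,"rz":0,"jaw":0.02},
])

```text
t: 17.85
tcp_pos: [0.4999, 0.1526, 0.1039]
tool_rot: [0.998, 0.066, 0.003, -0.001]
wrist_force: [-3.6, 5.1, 18.1]
grip_width: 0.0294
```

Emit:
arm_command([
  {"tx":0.0,"ty":-0.001,"tz":0,"rx":0,"ry":0,"rz":0,"jaw":0.02},
  {"tx":0.0,"ty":-0.002,"tz":0,"rx":0,"ry":0,"rz":0,"jaw":0.02},
  {"tx":0.0005,"ty":-0.003,"tz":0,"rx":0,"ry":0,"rz":0,"jaw":0.02},
  {"tx":0.0005,"ty":-0.004,"tz":0,"rx":0,"ry":0,"rz":0,"jaw":0.02},
])

```text
t: 18.18
tcp_pos: [0.5002, 0.1505, 0.104]
tool_rot: [0.998, 0.066, 0.003, -0.003]
wrist_force: [-4.2, 10.1, 18.0]
grip_width: 0.0303
```

Emit:
arm_command([
  {"tx":0.0,"ty":-0.001,"tz":0,"rx":0,"ry":0,"rz":0,"jaw":0.02},
  {"tx":0.0,"ty":-0.002,"tz":0,"rx":0,"ry":0,"rz":0,"jaw":0.02},
  {"tx":0.0005,"ty":-0.003,"tz":0,"rx":0,"ry":0,"rz":0,"jaw":0.02},
  {"tx":0.0005,"ty":-0.004,"tz":0,"rx":0,"ry":0,"rz":0,"jaw":0.02},
])

```text
t: 18.52
tcp_pos: [0.5009, 0.1454, 0.1041]
tool_rot: [0.998, 0.066, 0.003, -0.002]
wrist_force: [-4.2, 5.2, 20.1]
grip_width: 0.0299
```

Emit:
arm_command([
  {"tx":0.0,"ty":-0.001,"tz":0,"rx":0,"ry":0,"rz":0,"jaw":0.02},
  {"tx":0.0,"ty":-0.002,"tz":0,"rx":0,"ry":0,"rz":0,"jaw":0.02},
  {"tx":0.0005,"ty":-0.003,"tz":0,"rx":0,"ry":0,"rz":0,"jaw":0.02},
  {"tx":0.0005,"ty":-0.004,"tz":0,"rx":0,"ry":0,"rz":0,"jaw":0.02},
])

```text
t: 18.85
tcp_pos: [0.5016, 0.1399, 0.104]
tool_rot: [0.998, 0.066, 0.003, -0.0]
wrist_force: [-3.7, 0.9, 19.8]
grip_width: 0.0299
```

Emit:
arm_command([
  {"tx":0.0,"ty":-0.0015,"tz":0.0002,"rx":0,"ry":0,"rz":0,"jaw":0.02},
  {"tx":0.0,"ty":-0.003,"tz":0.0003,"rx":0,"ry":0,"rz":0,"jaw":0.02},
  {"tx":0.0005,"ty":-0.0045,"tz":0.0003,"rx":0,"ry":0,"rz":0,"jaw":0.02},
  {"tx":0.001,"ty":-0.006,"tz":0.0003,"rx":0,"ry":0,"rz":0,"jaw":0.02},
])

```text
t: 19.18
tcp_pos: [0.5024, 0.1337, 0.1042]
tool_rot: [0.998, 0.066, 0.003, -0.0]
wrist_force: [-3.4, 0.1, 20.1]
grip_width: 0.0303
```

Emit:
arm_command([
  {"tx":0.0,"ty":-0.0015,"tz":0.0002,"rx":0,"ry":0,"rz":0,"jaw":0.02},
  {"tx":0.0,"ty":-0.003,"tz":0.0002,"rx":0,"ry":0,"rz":0,"jaw":0.02},
  {"tx":0.0005,"ty":-0.0045,"tz":0.0002,"rx":0,"ry":0,"rz":0,"jaw":0.02},
  {"tx":0.001,"ty":-0.006,"tz":0.0002,"rx":0,"ry":0,"rz":0,"jaw":0.02},
])

```text
t: 19.52
tcp_pos: [0.5033, 0.1276, 0.1044]
tool_rot: [0.998, 0.066, 0.003, -0.0]
wrist_force: [-4.0, 0.8, 19.1]
grip_width: 0.0298
```

Emit:
arm_command([
  {"tx":0.0,"ty":-0.0015,"tz":0,"rx":0,"ry":0,"rz":0,"jaw":0.02},
  {"tx":0.0,"ty":-0.003,"tz":0,"rx":0,"ry":0,"rz":0,"jaw":0.02},
  {"tx":0.0005,"ty":-0.0045,"tz":0,"rx":0,"ry":0,"rz":0,"jaw":0.02},
  {"tx":0.0005,"ty":-0.005,"tz":0,"rx":0,"ry":0,"rz":0,"jaw":0.02},
  {"tx":0.0005,"ty":-0.005,"tz":0,"rx":0,"ry":0,"rz":0,"jaw":0.02},
])

```text
t: 19.93
tcp_pos: [0.504, 0.1224, 0.1045]
tool_rot: [0.998, 0.066, 0.003, 0.0]
wrist_force: [-3.4, -0.1, 19.5]
grip_width: 0.0301
```

Emit:
arm_command([
  {"tx":0,"ty":0,"tz":0.006,"rx":0,"ry":0,"rz":0,"jaw":0.02},
  {"tx":0,"ty":0,"tz":0.02,"rx":0,"ry":0,"rz":0,"jaw":0.02},
  {"tx":0,"ty":0,"tz":0.035,"rx":0,"ry":0,"rz":0,"jaw":0.02},
  {"tx":0,"ty":0,"tz":0.05,"rx":0,"ry":0,"rz":0,"jaw":0.02},
  {"tx":0,"ty":0,"tz":0.06,"rx":0,"ry":0,"rz":0,"jaw":0.02},
])

```text
t: 20.35
tcp_pos: [0.5022, 0.1223, 0.1623]
tool_rot: [0.998, 0.066, 0.001, 0.0]
wrist_force: [0.4, 0.0, -2.6]
grip_width: 0.0297
```

Emit:
arm_command([
  {"tx":0.015,"ty":-0.03,"tz":0,"rx":0,"ry":0,"rz":-0.04,"jaw":0.02},
  {"tx":0.03,"ty":-0.06,"tz":0,"rx":0,"ry":0,"rz":-0.08,"jaw":0.02},
  {"tx":0.045,"ty":-0.09,"tz":0,"rx":0,"ry":0,"rz":-0.12,"jaw":0.02},
  {"tx":0.06,"ty":-0.12,"tz":0,"rx":0,"ry":0,"rz":-0.16,"jaw":0.02},
  {"tx":0.075,"ty":-0.15,"tz":0,"rx":0,"ry":0,"rz":-0.172,"jaw":0.02},
])

```text
t: 20.77
tcp_pos: [0.5772, -0.029, 0.1608]
tool_rot: [1.0, -0.021, -0.0, -0.0]
wrist_force: [0.4, 0.5, -2.6]
grip_width: 0.03
```

```bash
python3 - <<'E'
from h import *
from workcell import env
p,d=env.snapshot('top'); m=env.camera_model('top'); np.save('pics/top5_p.npy',p);np.save('pics/top5_d.npy',d)
cv2.imwrite('pics/top5.png',p[:,:,::-1])
cv2.imwrite('pics/top5c.png',cv2.resize(p[230:340,180:350,::-1],None,fx=4.5,fy=4.5,interpolation=cv2.INTER_CUBIC))
_,d0,_=load('top')
P0=cloud(d0,m);P1=cloud(d,m)
A=[(158.5,350),(232,337.5),(306,328.5),(379,320),(453,310.5),(526,301),(600.5,290)]
for i in range(6):
    u=180+(A[i][0]+A[i+1][0])/9; v=230+(A[i][1]+A[i+1][1])/9
    sl=(slice(int(round(v))-1,int(round(v))+2),slice(int(round(u))-5,int(round(u))+6))
    print(i+1,np.median(P0[sl][...,2]).round(4),np.median(P1[sl][...,2]).round(4))
s=env.sense(); print(s['t'],s['tcp_pos'],s['tool_rot'],s['wrist_force'])
E
```

```text
1 0.0385 0.0352
2 0.0401 0.0359
3 0.0409 0.037
4 0.0417 0.0374
5 0.0421 0.0382
6 0.0428 0.0389
20.8167 [ 0.58051978 -0.03533593  0.16086718] [ 0.99975883 -0.02178925  0.00155789  0.00225669] [ 4.63871699 -5.23952873 -1.53283928]
```

View pics/top5c.png

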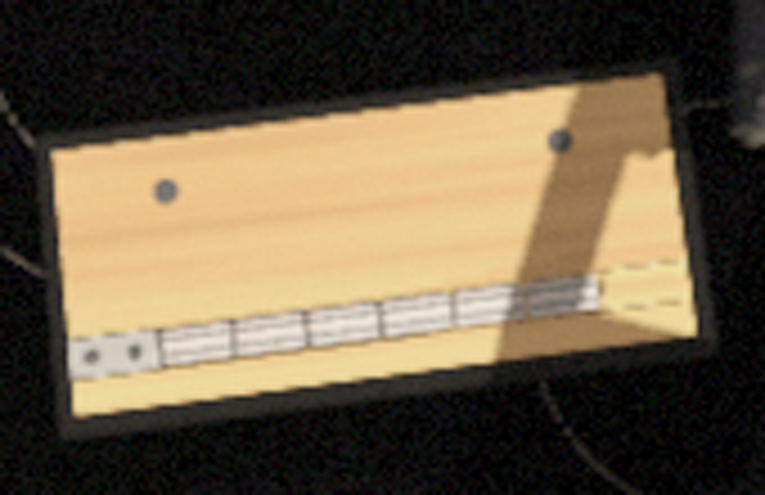

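Emit:
arm_command([
  {"tx":0.022,"ty":-0.026,"tz":0,"rx":0,"ry":0,"rz":0.003,"jaw":0.02},
  {"tx":0.044,"ty":-0.052,"tz":0,"rx":0,"ry":0,"rz":0.003,"jaw":0.02},
  {"tx":0.066,"ty":-0.079,"tz":0,"rx":0,"ry":0,"rz":0.003,"jaw":0.02},
  {"tx":0.066,"ty":-0.079,"tz":0,"rx":0,"ry":0,"rz":0.003,"jaw":0.02},
  {"tx":0.066,"ty":-0.079,"tz":0,"rx":0,"ry":0,"rz":0.003,"jaw":0.02},
])

```text
t: 21.23
tcp_pos: [0.6432, -0.1083, 0.1598]
tool_rot: [1.0, -0.019, -0.001, -0.0]
wrist_force: [-0.6, 0.4, -2.8]
grip_width: 0.03
```

Emit:
arm_command([
  {"tx":0,"ty":0,"tz":0,"rx":0,"ry":0,"rz":0,"jaw":0.02},
  {"tx":0,"ty":0,"tz":0,"rx":0,"ry":0,"rz":0,"jaw":0.02},
  {"tx":0,"ty":0,"tz":0,"rx":0,"ry":0,"rz":0,"jaw":0.02},
])

```text
t: 21.48
tcp_pos: [0.6422, -0.1055, 0.1612]
tool_rot: [1.0, -0.018, -0.0, -0.0]
wrist_force: [0.4, 0.6, -2.9]
grip_width: 0.0301
```

```bash
python3 wr.py 6; python3 - <<'E'
from workcell import env
import numpy as np,cv2
p,d=env.snapshot('scene'); np.save('pics/scene6_p.npy',p); cv2.imwrite('pics/scene6c.png',cv2.resize(p[60:260,340:460,::-1],None,fx=3,fy=3,interpolation=cv2.INTER_CUBIC)); s=env.sense(); print(s['t'],np.round(s['wrist_force'],2),np.round(s['tcp_pos'],4),np.round(s['tool_rot'],4))
E
```

```text
[ 0.6422 -0.1055  0.1612] [ 9.998e-01 -1.750e-02 -2.000e-04 -2.000e-04] [ 0.36  0.62 -2.9 ]
cam pos [ 0.70837551 -0.1079783   0.32727956] fwd [-0.24548725  0.00912619 -0.96935686]
21.5833 [ 0.76 -0.5  -2.13] [ 0.6425 -0.1057  0.1615] [ 9.998e-01 -1.750e-02  1.000e-04  0.000e+00]
```

View pics/scene6c.png

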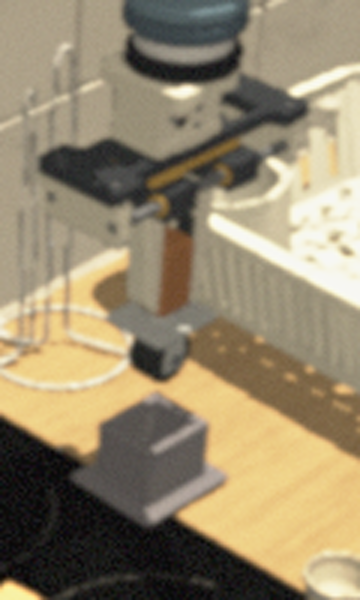

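View pics/wrist6.png

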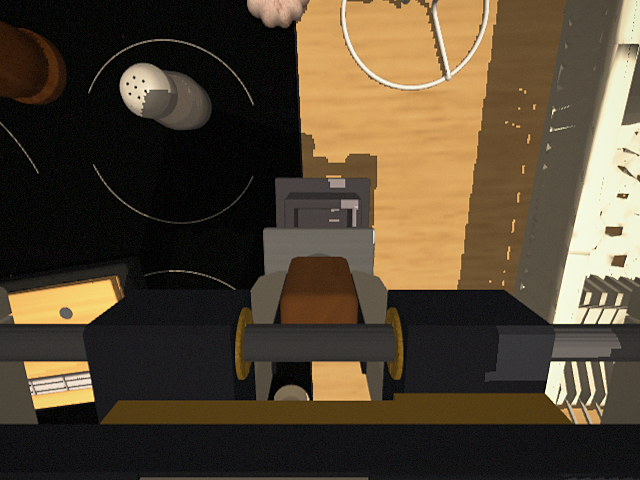

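Emit:
arm_command([
  {"tx":0.002,"ty":-0.002,"tz":-0.015,"rx":0,"ry":0,"rz":-0.003,"jaw":0.02},
  {"tx":0.002,"ty":-0.002,"tz":-0.03,"rx":0,"ry":0,"rz":-0.003,"jaw":0.02},
  {"tx":0.002,"ty":-0.002,"tz":-0.037,"rx":0,"ry":0,"rz":-0.003,"jaw":0.02},
  {"tx":0.002,"ty":-0.002,"tz":-0.037,"rx":0,"ry":0,"rz":-0.003,"jaw":0.02},
  {"tx":0.002,"ty":-0.002,"tz":-0.037,"rx":0,"ry":0,"rz":-0.003,"jaw":0.02},
])

```text
t: 22.0
tcp_pos: [0.6446, -0.1083, 0.1241]
tool_rot: [1.0, -0.019, -0.0, -0.0]
wrist_force: [0.1, 1.2, -1.8]
grip_width: 0.0298
```

Emit:
arm_command([
  {"tx":0,"ty":0,"tz":0,"rx":0,"ry":0,"rz":0,"jaw":0.02},
  {"tx":0,"ty":0,"tz":0,"rx":0,"ry":0,"rz":0,"jaw":0.02},
  {"tx":0,"ty":0,"tz":0,"rx":0,"ry":0,"rz":0,"jaw":0.02},
])

```text
t: 22.25
tcp_pos: [0.6454, -0.1088, 0.1251]
tool_rot: [1.0, -0.02, 0.001, 0.0]
wrist_force: [-0.3, 0.9, -1.9]
grip_width: 0.03
```

```bash
python3 - <<'E'
from workcell import env
import numpy as np
s=env.sense(); print(s['t'],np.round(s['wrist_force'],2),np.round(s['tcp_pos'],4),np.round(s['tool_rot'],4))
E
```

```text
22.25 [-0.26  0.93 -1.91] [ 0.6454 -0.1088  0.1251] [ 9.998e-01 -1.960e-02  8.000e-04  3.000e-04]
```

Emit:
arm_command([
  {"tx":-0.001,"ty":0.001,"tz":-0.005,"rx":0,"ry":0,"rz":0,"jaw":0.02},
  {"tx":-0.001,"ty":0.001,"tz":-0.01,"rx":0,"ry":0,"rz":0,"jaw":0.02},
  {"tx":-0.001,"ty":0.001,"tz":-0.015,"rx":0,"ry":0,"rz":0,"jaw":0.02},
  {"tx":-0.001,"ty":0.001,"tz":-0.015,"rx":0,"ry":0,"rz":0,"jaw":0.02},
])

```text
t: 22.58
tcp_pos: [0.6429, -0.1073, 0.1074]
tool_rot: [1.0, -0.02, -0.001, -0.0]
wrist_force: [-1.0, 0.4, -3.0]
grip_width: 0.03
```

Emit:
arm_command([
  {"tx":0,"ty":0,"tz":-0.005,"rx":0,"ry":0,"rz":0,"jaw":0.02},
  {"tx":0,"ty":0,"tz":-0.01,"rx":0,"ry":0,"rz":0,"jaw":0.02},
  {"tx":0,"ty":0,"tz":-0.015,"rx":0,"ry":0,"rz":0,"jaw":0.02},
  {"tx":0,"ty":0,"tz":-0.015,"rx":0,"ry":0,"rz":0,"jaw":0.02},
])

```text
t: 22.92
tcp_pos: [0.643, -0.1075, 0.0925]
tool_rot: [1.0, -0.02, -0.001, -0.0]
wrist_force: [-0.1, 0.2, -2.9]
grip_width: 0.0303
```

Emit:
arm_command([
  {"tx":0.001,"ty":0,"tz":-0.005,"rx":0,"ry":0,"rz":0,"jaw":0.02},
  {"tx":0.001,"ty":0,"tz":-0.01,"rx":0,"ry":0,"rz":0,"jaw":0.02},
  {"tx":0.001,"ty":0,"tz":-0.015,"rx":0,"ry":0,"rz":0,"jaw":0.02},
  {"tx":0.001,"ty":0,"tz":-0.018,"rx":0,"ry":0,"rz":0,"jaw":0.02},
  {"tx":0.001,"ty":0,"tz":-0.018,"rx":0,"ry":0,"rz":0,"jaw":0.02},
])

```text
t: 23.33
tcp_pos: [0.6442, -0.1075, 0.075]
tool_rot: [1.0, -0.02, -0.001, -0.0]
wrist_force: [-0.4, -0.5, -2.5]
grip_width: 0.0298
```

Emit:
arm_command([
  {"tx":0,"ty":0,"tz":-0.001,"rx":0,"ry":0,"rz":0,"jaw":0.02},
  {"tx":0,"ty":0,"tz":-0.002,"rx":0,"ry":0,"rz":0,"jaw":0.02},
  {"tx":0,"ty":0,"tz":-0.003,"rx":0,"ry":0,"rz":0,"jaw":0.02},
  {"tx":0,"ty":0,"tz":-0.003,"rx":0,"ry":0,"rz":0,"jaw":0.02},
])

```text
t: 23.67
tcp_pos: [0.6449, -0.1077, 0.0731]
tool_rot: [1.0, -0.02, 0.0, 0.0]
wrist_force: [0.4, -0.8, -2.0]
grip_width: 0.0297
```

Emit:
arm_command([
  {"tx":0,"ty":0,"tz":-0.0005,"rx":0,"ry":0,"rz":0,"jaw":0.02},
  {"tx":0,"ty":0,"tz":-0.001,"rx":0,"ry":0,"rz":0,"jaw":0.02},
  {"tx":0,"ty":0,"tz":-0.0015,"rx":0,"ry":0,"rz":0,"jaw":0.02},
  {"tx":0,"ty":0,"tz":-0.0015,"rx":0,"ry":0,"rz":0,"jaw":0.02},
])

```text
t: 24.0
tcp_pos: [0.6449, -0.1077, 0.0716]
tool_rot: [1.0, -0.02, 0.0, 0.0]
wrist_force: [-0.0, 0.1, -1.9]
grip_width: 0.0294
```

Emit:
arm_command([
  {"tx":0,"ty":0,"tz":-0.0005,"rx":0,"ry":0,"rz":0,"jaw":0.02},
  {"tx":0,"ty":0,"tz":-0.001,"rx":0,"ry":0,"rz":0,"jaw":0.02},
  {"tx":0,"ty":0,"tz":-0.001,"rx":0,"ry":0,"rz":0,"jaw":0.02},
])

```text
t: 24.25
tcp_pos: [0.6449, -0.1077, 0.0716]
tool_rot: [1.0, -0.02, 0.0, 0.0]
wrist_force: [-2.4, 0.9, 5.2]
grip_width: 0.0296
```

Emit:
arm_command([
  {"tx":0,"ty":0,"tz":0.001,"rx":0,"ry":0,"rz":0,"jaw":0.093},
  {"tx":0,"ty":0,"tz":0.001,"rx":0,"ry":0,"rz":0,"jaw":0.093},
  {"tx":0,"ty":0,"tz":0.001,"rx":0,"ry":0,"rz":0,"jaw":0.093},
  {"tx":0,"ty":0,"tz":0.001,"rx":0,"ry":0,"rz":0,"jaw":0.093},
  {"tx":0,"ty":0,"tz":0.001,"rx":0,"ry":0,"rz":0,"jaw":0.093},
])

```text
t: 24.67
tcp_pos: [0.6449, -0.1077, 0.0714]
tool_rot: [1.0, -0.02, -0.0, -0.0]
wrist_force: [0.6, -0.3, 0.6]
grip_width: 0.0587
```

Emit:
arm_command([
  {"tx":0,"ty":0,"tz":0,"rx":0,"ry":0,"rz":0,"jaw":0.093},
  {"tx":0,"ty":0,"tz":0,"rx":0,"ry":0,"rz":0,"jaw":0.093},
  {"tx":0,"ty":0,"tz":0,"rx":0,"ry":0,"rz":0,"jaw":0.093},
  {"tx":0,"ty":0,"tz":0,"rx":0,"ry":0,"rz":0,"jaw":0.093},
  {"tx":0,"ty":0,"tz":0,"rx":0,"ry":0,"rz":0,"jaw":0.093},
])

```text
t: 25.08
tcp_pos: [0.6449, -0.1077, 0.0716]
tool_rot: [1.0, -0.02, -0.0, -0.0]
wrist_force: [0.6, -0.7, -0.6]
grip_width: 0.0905
```

Emit:
arm_command([
  {"tx":0,"ty":0,"tz":0.02,"rx":0,"ry":0,"rz":0,"jaw":0.093},
  {"tx":0,"ty":0,"tz":0.05,"rx":0,"ry":0,"rz":0,"jaw":0.093},
  {"tx":0,"ty":0,"tz":0.08,"rx":0,"ry":0,"rz":0,"jaw":0.093},
  {"tx":0,"ty":0,"tz":0.12,"rx":0,"ry":0,"rz":0,"jaw":0.093},
  {"tx":0,"ty":0,"tz":0.16,"rx":0,"ry":0,"rz":0,"jaw":0.093},
])

```text
t: 25.5
tcp_pos: [0.6441, -0.1074, 0.2325]
tool_rot: [1.0, -0.02, -0.001, -0.0]
wrist_force: [0.5, -0.7, -0.2]
grip_width: 0.0926
```

Emit:
arm_command([
  {"tx":-0.03,"ty":0,"tz":0.03,"rx":0,"ry":0,"rz":0,"jaw":0.093},
  {"tx":-0.034,"ty":0,"tz":0.03,"rx":0,"ry":0,"rz":0,"jaw":0.093},
  {"tx":-0.034,"ty":0,"tz":0.03,"rx":0,"ry":0,"rz":0,"jaw":0.093},
  {"tx":-0.034,"ty":0,"tz":0.03,"rx":0,"ry":0,"rz":0,"jaw":0.093},
  {"tx":-0.034,"ty":0,"tz":0.03,"rx":0,"ry":0,"rz":0,"jaw":0.093},
])

```text
t: 25.92
tcp_pos: [0.6105, -0.1075, 0.2598]
tool_rot: [1.0, -0.02, -0.001, -0.0]
wrist_force: [-0.3, -0.6, -0.2]
grip_width: 0.0928
```

```bash
python3 wr.py 7; python3 - <<'E'
from h import *
p=np.load('pics/wrist7_p.npy')
cv2.imwrite('pics/w7c.png',cv2.resize(p[130:230,265:375,::-1],None,fx=6,fy=6,interpolation=cv2.INTER_CUBIC))
from workcell import env
p,d=env.snapshot('scene'); cv2.imwrite('pics/scene7.png',p[:,:,::-1]); print(env.sense()['t'])
E
```

```text
[ 0.6105 -0.1075  0.2598] [ 9.998e-01 -1.970e-02 -1.300e-03 -5.000e-04] [-0.28 -0.57 -0.19]
cam pos [ 0.6769549  -0.11040415  0.42574977] fwd [-0.24743724  0.01087069 -0.96884294]
26.0167
```

View pics/w7c.png

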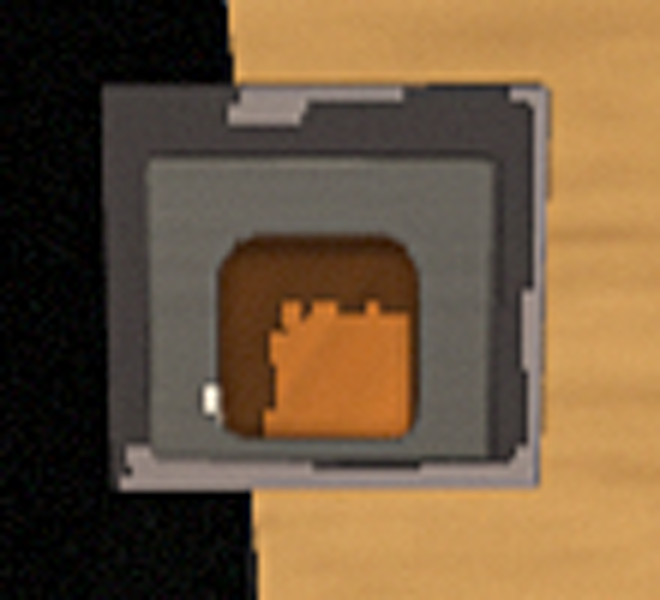

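View pics/scene7.png

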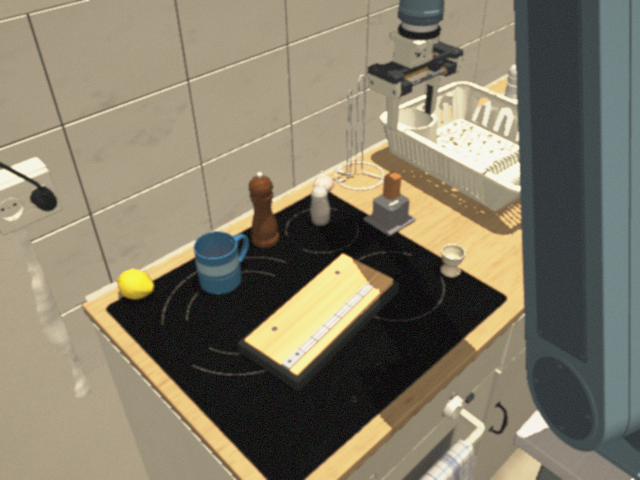

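```bash
python3 - <<'E'
from workcell import env
print(env.close_job())
E
```

```text
the job is handed in; nothing more can be done
None
```

I rolled all six trim sections home, put the roller back in its stand and handed the job in at about 26 s of the 72 s allowed. No verdict was reported.

- **Rolling:** I started at the centre of section 1, beside the end stop, and rolled about 169 mm towards section 6. The wrist force while rolling read about 14–20 N down (about 17–23 N on the trim, adding the roller's weight).
- **Sections home:** The depth image shows the sections 3.3 to 4.3 mm lower than at the start. The roller's height rose evenly by 0.024 over the length, which matches the board slope I measured from depth (0.024).
- **Roller back in the stand:** It was released at the same height it was gripped at, within about half a millimetre sideways. In the last wrist image it sits upright with the flange centred on the stand, as at the start.
- **Other things:** The mug, salt shaker and egg cup look unmoved in the last scene image. The fingers were open and clear of everything at hand-in.

**Disagreements and checks not made:**
- The top and wrist cameras disagreed by about 2 mm on the strip's sideways position. I used the middle, which is well within the wheel's width.
- I read the force only at the end of each short move, so brief peaks between readings were not seen.
- The wheel's turn was not measured. 169 mm of rolling should be about 8 rad against the 4 rad needed.

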